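# Clamp a stone cast in the inclined cam-lever clamp

## Task

Clamp the plaster cast that carries the pink denture in the sloping bench clamp: swing the cam lever over to free the sliding jaw, slide it open, and set the cast down flat on the bed without dropping it, teeth up, heel down against the lip and front teeth up the slope. Then slide the jaw up so that the cast is squeezed against the fixed jaw and swing the lever fully back to lock it; leave the things round about where they stand.

Things in the scene. Friction and masses are not known exactly. Their poses are not given: they have to be found in the camera images.
- bed: sloping aluminium bed of the fixed bench clamp, 104 mm up the slope x 180 mm across, 25 degrees steep, low side to the robot. Origin on its surface, mid-slope, about 64 mm over the worktop; x up the slope, y to the left along the jaw's track, z out of the surface. Spans y -117 to +63 mm. On its high side, right of y = -27 mm only, a rail, x +35 to +42 mm, 5 mm high
- lip (a point): middle of the inner edge of the steel lip on the bed's low side, at bed x = -34 mm, y = +8 mm, z = 6 mm: the lip spans bed x -41 to -34 mm, is 6 mm high and runs along the whole side but for a gap for a finger between bed y = -17 and +33 mm
- fixed_jaw (a point): foot of the face of the fixed steel jaw at the bed's left end: at bed y = +45 mm, x = 0, z = 0; the jaw is 66 mm wide, 13 thick and 20 high
- jaw: sliding steel jaw, 62 mm wide, 20 mm high. Origin at the foot of its face (the face looks to the bed's +y, at the fixed jaw), axes like the bed's; the carriage reaches 45 mm behind it (to -y)
- jaw_slide (a joint): slide of the jaw, m: 0 = gap of 20 mm between the jaws, grows as it opens (towards the bed's -y) to 0.090 = gap of 110 mm; gap = 20 mm + value. Blocked while the lever is locked; about 3 N to slide when free
- lever (a joint): cam lever on top of the sliding jaw's carriage, turning about the bed's z: 0 = locked, arm pointing down the slope (bed -x); 1.57 = free, arm pointing away from the fixed jaw (bed -y). The jaw is blocked near 0 and slides easily above about 0.9. About 2.5 N at the knob
- knob (a point): mid-height of the lever's upright round black knob: 15 mm diameter, it stands along the bed's z from 19 mm below to 15 mm above this point, whose height over the bed is 50 mm; 55 mm from the hinge axis
- lever_hinge (a point): point on the lever's hinge axis at the same height (50 mm over the bed); the axis is along the bed's z and lies 26 mm behind the face of the sliding jaw; the hub's top is 17 mm below this point
- cast: the work: pale plaster cast carrying a pink wax denture with its teeth, 61 x 70 mm, 37 high (plaster foot about 60 x 70 mm, 19 high; grip it across its 60 mm, i.e. along its x). Origin at the centre of its flat underside; x along the 61 mm, z up through the teeth; +x is the side of the front teeth, -x the flat heel
- front_teeth (a point): foot of the cast, middle of the side where the front teeth stand, 28 mm from the origin; the far side is the flat heel
- bite_rim: bystander: orange wax bite rim, a flat horseshoe 55 x 64 mm, 16 high; origin at the centre of its underside
- burner: bystander: white spirit burner with a red collar, 58 x 66 mm, 58 high; origin at the centre of its underside
- bur_stand: bystander: round yellow bur stand, 76 mm across, 85 high with its burs; origin at the centre of its underside
- tub: bystander: white tub with a snap lid, 57 x 77 mm, 50 high; origin at the centre of its underside
Things that resemble listed ones, but are neither listed nor needed, are in the scene too. What is shaped like the cast but orange or purple is not meant.

How it is judged:
By the outcome, as a careful person would: the job done as asked, in the order asked, and still so for the second after the job is handed in, with the robot touching nothing.
It also fails if it takes over 72 s, if anything falls off the work surface, if the arm or the gripper's body presses on something with over 40 N, if the wrist force passes 120 N, or if a joint passes its speed limit or range.

## Robot

A 7-joint arm with a two-finger parallel gripper is mounted at the origin on a cart in front of the work surface, level with it; the furniture and walls round the work are solid. World frame = base frame: x ahead of the robot, y to its left, z up, the work surface at z = 0. Lengths are in m, angles in rad, forces in N, time in s.
With the tool pointing down it reaches from about 0.35 to 0.9 m from the base axis. Payload 7.2 kg.
Tool frame: the origin (TCP) lies midway between the tips of the shut fingers; the grasp point (between the pads) lies 19 mm behind it (bot.pinch_z is the z of the grasp point in the tool frame, in m); z points along the fingers, y is the line along which they close (so a half turn about z gives the same grasp; the last joint's range is limited). The gripper opens to 88 mm and grips with 3 to 60 N. Pads are 20 mm wide; open, the fingers measure 115 mm over their backs; the gripper's body (75 mm by 178 mm) begins 61 mm behind the grasp point.
Start: joints at [-1.277, 0.411, -0.013, 1.596, 0.006, 1.134, -0.082], TCP at [0.221, 0.585, 0.223] pointing down, gripper open.
Joint ranges: [-2.95, 2.95], [-0.29, 1.99], [-1.47, 1.44], [0.14, 2.54], [-1.03, 4.17], [0.13, 1.85], [-2.86, 2.86]. Speed limits (rad/s): [2.39, 2.39, 3.01, 3.01, 3.14, 3.14, 3.14].

## Interface

Orientations are given as a 3x3 rotation matrix whose columns are the frame's x, y, z axes.
In Python, from bench import get_state, cams, order, bot gives the robot as it stands.
- The arm moves only by the tool step_arm, never from a script. Its argument "steps" is a list of rows, each an object of numbers: "tx", "ty", "tz": the shift along the tool's x, y, z in m; "ax", "ay", "az": the turn, a rotation vector about the tool's x, y, z in degrees. In form: [{"tx": .., "ty": .., "tz": .., "ax": .., "ay": .., "az": ..}, ...]. A call has 1 to 5 rows; each row shifts and turns the commanded pose from where the row before left it, along the tool's axes as they then stand; what a row does not reach is not made up. A row lasts 1/8 s, in which the tool goes at most 62.5 mm and 10.7 degrees, less where a joint would pass 70% of its speed; a pose out of reach is approached as far as the arm can. A call with a gripper value outside its range is refused whole. "gripper" is the finger opening in m, from 0 to 0.0878, set as the call begins (left out, the last holds). The fingers move at their own pace and stop on an object; the grip force is fixed at half the most. Time passes only in rows, so rows that do not move let the fingers close. It gives the time, the measured TCP pose, the force, the opening and the grip force at its end, in the units of the state.
- get_state(): the state, without advancing time (a new reading comes with each control period).
- cams.snapshot(name): name is "side" or "top"; returns the picture (420x560x3 uint8, red, green, blue); there is no depth.
- cams.get_calibration(name): a dict with "intrinsics" (3x3 intrinsics, pixels), "rvec" (rotation vector, rad) and "tvec" (3), from world to camera coordinates, as OpenCV has them. Camera axes: x right, y down, z forward; pixel columns grow to the right and rows downward; lengths in m; the calibration is good to about 2 mm. A picture is of the moment at which its call begins. get_calibration takes no time and is no camera call.
- order.job_done(): hands the job in; it is judged then, once.
Trained networks look in the newest picture that a camera, given by its name, has taken for a name from the list of things; names that differ only in an ending like _2 or _b are one class to them, and where a whole thing is asked for, a point or a joint stands for the part that bears it (a point fixed in the world has none). Each returns a list of dicts, best first, with "p" (0 to 1); they miss things now and then, are a little off and sometimes report something else, mostly with a low value. They report only what shows in the picture. A call takes as long as a camera call. They do not tell look-alikes from the thing itself.
- cams.search_frame(camera, target): "bbox" ([left, top, width, height] in pixels, round what is visible of it).
- cams.silhouettes(camera, target): "region" (420x560 bool, what is visible of it) and "bbox" ([left, top, width, height] in pixels, round what is visible of it).
- cams.place_of(camera, target): "at" ([column, row] in pixels: a listed point, or the origin of a listed thing).
The state is a dict: "clock": time; "joints": joint angles; "joint_velocities": joint speeds; "tau": joint torques, N m; "tool_pos": TCP position; "tool_rot": TCP orientation; "wrist_force": force on the tool from outside, world axes, zero at the start; "ft_torque": the same for the moment, N m; "opening": finger opening in m; "gripper_force": force on a finger pad.
Only numpy, scipy, OpenCV 4.12 (cv2) and the standard library are available. Lean on these libraries where they do the work, as an engineer would, in place of code of your own. Each camera call takes 0.05 s, during which the arm holds its last target. There are 200 camera calls.

## Working session

There is one attempt and no reset: what is moved stays moved. The work goes in short steps, Python scripts to look and compute and a tool call to move; the robot and the scene stay as the last step left them, time stands still between calls to the robot, and variables do not carry over. Pictures are saved under pics/ and viewed, at most 10 in all, crops included, and the job is handed in when it is done.

Besides the shell and the picture viewer there is one more tool, called after ">>>" as a command line: name --argument value ..., lists and objects as JSON in quotes. step_arm: Moves the arm, as the interface text tells. Its arguments: {"type":"object","properties":{"steps":{"type":"array","items":{"type":"object","properties":{"tx":{"type":"number"},"ty":{"type":"number"},"tz":{"type":"number"},"ax":{"type":"number"},"ay":{"type":"number"},"az":{"type":"number"}}}},"gripper":{"type":"number"}},"required":["steps"]}

```bash
ls; mkdir -p pics; python3 - <<'E'
from bench import get_state,cams,order,bot
import cv2,numpy as np
for n in("side","top"):
    im=cams.snapshot(n); cv2.imwrite(f"pics/{n}0.png",im[...,::-1])
    c=cams.get_calibration(n); R=cv2.Rodrigues(np.array(c["rvec"],float))[0]; print(n,np.array(c["intrinsics"]).round(1).tolist(),(-R.T@np.array(c["tvec"]).ravel()).round(3),R.round(2).tolist())
    for t in("cast","front_teeth","knob","lever_hinge","lip","fixed_jaw","bed","jaw"):
        print(t,[(round(float(d["p"]),2),np.round(d["at"],1).tolist()) for d in cams.place_of(n,t)])
s=get_state(); print(s["clock"],s["tool_pos"],np.round(s["tool_rot"],3).tolist(),bot.pinch_z)
E
```

```text
pics
side [[433.8, 0.0, 278.0], [0.0, 433.8, 204.0], [0.0, 0.0, 1.0]] [ 0.548 -0.789  0.891] [[1.0, 0.02, 0.01], [0.02, -0.65, -0.76], [-0.01, 0.76, -0.65]]
cast [(0.72, [235.4, 290.3]), (0.7, [342.8, 324.1]), (0.68, [293.0, 266.5]), (0.18, [225.7, 201.4])]
front_teeth [(0.81, [236.7, 292.8]), (0.65, [303.4, 267.1]), (0.64, [358.0, 317.8])]
knob [(0.69, [271.8, 191.4])]
lever_hinge [(0.59, [305.1, 294.7]), (0.58, [284.5, 180.6])]
lip [(0.65, [273.5, 189.5]), (0.4, [285.8, 181.5])]
fixed_jaw [(0.73, [274.5, 178.9])]
bed [(0.65, [282.0, 183.8])]
jaw [(0.95, [283.0, 184.4]), (0.33, [304.5, 267.8])]
top [[508.1, 0.0, 283.7], [0.0, 508.1, 210.9], [0.0, 0.0, 1.0]] [0.345 0.135 1.197] [[0.01, -1.0, 0.0], [-0.99, -0.01, -0.17], [0.17, -0.0, -0.99]]
cast [(0.96, [344.2, 199.0]), (0.62, [416.9, 149.1]), (0.61, [378.5, 257.8])]
front_teeth [(0.95, [393.3, 252.5]), (0.63, [415.7, 137.3])]
knob [(0.74, [256.9, 214.0])]
lever_hinge [(0.86, [238.0, 199.4])]
lip [(0.79, [233.2, 217.4])]
fixed_jaw [(0.68, [210.5, 216.4]), (0.27, [224.9, 202.6])]
bed [(0.79, [224.1, 204.2]), (0.15, [341.1, 196.0])]
jaw [(0.86, [223.5, 204.2])]
0.9 [0.2212524  0.5845257  0.22267504] [[-0.935, 0.354, -0.0], [0.354, 0.935, 0.0], [0.0, 0.0, -1.0]] -0.0187
```

View pics/side0.png

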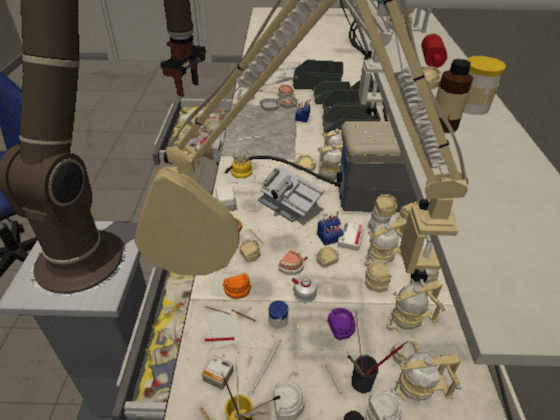

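View pics/top0.png

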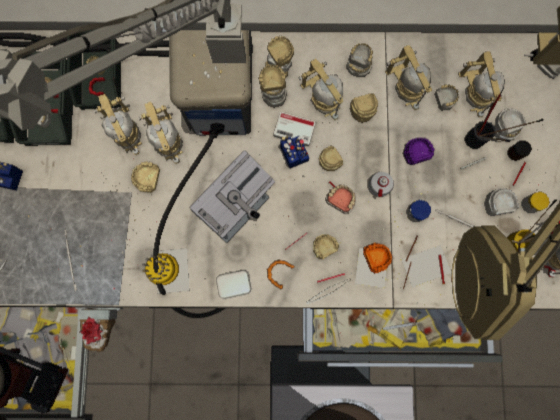

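Pink cast at side (291,262) and top (341,198). The look-alikes are orange at side (237,285) / top (377,257) and purple at side (342,323) / top (419,150). The clamp is at side (290,193) / top (232,197). I'll confirm the cast and clamp in one enlarged crop.

```bash
cat > h.py <<'E'
from bench import get_state,cams,order,bot
import cv2,numpy as np
def P(n):
    c=cams.get_calibration(n); R=cv2.Rodrigues(np.array(c["rvec"],float))[0]; return np.array(c["intrinsics"],float)@np.c_[R,np.array(c["tvec"],float).ravel()]
PS={n:P(n) for n in("side","top")}
def tri(a,b):
    X=cv2.triangulatePoints(PS["side"],PS["top"],np.array(a,float).reshape(2,1),np.array(b,float).reshape(2,1)).ravel(); X=X[:3]/X[3]
    e=[np.linalg.norm(proj(n,X)-q) for n,q in(("side",a),("top",b))]; return X,max(e)
def proj(n,X):
    u=PS[n]@np.r_[X,1]; return u[:2]/u[2]
def ray(n,uv,z):  # point on plane z
    p=PS[n]; A=np.c_[p[:,:2],-np.r_[uv,1]]; s=np.linalg.solve(A,-(p[:,2]*z+p[:,3])); return np.r_[s[:2],z]
E
python3 - <<'E'
from h import *
S=cv2.imread("pics/side0.png");T=cv2.imread("pics/top0.png")
def crop(I,x,y,w,h,W,H): return cv2.resize(I[y:y+h,x:x+w],(W,H),interpolation=cv2.INTER_CUBIC)
a=np.vstack([crop(S,250,155,80,60,400,300),crop(S,260,235,80,60,400,300)])
b=np.vstack([crop(T,182,142,100,75*1,400,300),crop(T,300,165,80,60,400,300)])
cv2.imwrite("pics/crop1.png",np.hstack([a,b]))
for t in("jaw","cast"):
  for n in("side","top"):
    print(t,n,[(round(float(d["p"]),2),d["bbox"]) for d in cams.silhouettes(n,t)])
for a,b in(((283,184.4),(223.5,204.2)),((271.8,191.4),(256.9,214)),((284.5,180.6),(238,199.4)),((273.5,189.5),(233.2,217.4)),((274.5,178.9),(210.5,216.4)),((282,183.8),(224.1,204.2)),((293,266.5),(344.2,199))):
    X,e=tri(a,b); print(X.round(4),round(e,1))
E
```

```text
jaw side [(0.79, [270.3, 172.6, 29.9, 29.4])]
jaw top [(0.74, [217.5, 180.7, 39.9, 38.8])]
cast side [(0.94, [218.8, 274.8, 31.7, 26.4]), (0.78, [275.7, 248.9, 27.9, 26.3]), (0.56, [329.9, 308.0, 27.9, 34.0])]
cast top [(0.72, [407.5, 137.4, 26.6, 29.4]), (0.68, [326.8, 183.0, 31.1, 28.9]), (0.57, [364.6, 244.6, 22.8, 30.0])]
[0.5514 0.2708 0.066 ] 0.2
[0.5217 0.1927 0.101 ] 0.7
[0.5549 0.2344 0.1085] 0.4
[0.5222 0.2486 0.0626] 0.3
[0.5238 0.2996 0.0646] 0.3
[0.5496 0.2688 0.0703] 0.3
[ 0.5795 -0.0097  0.0043] 1.4
```

View pics/crop1.png

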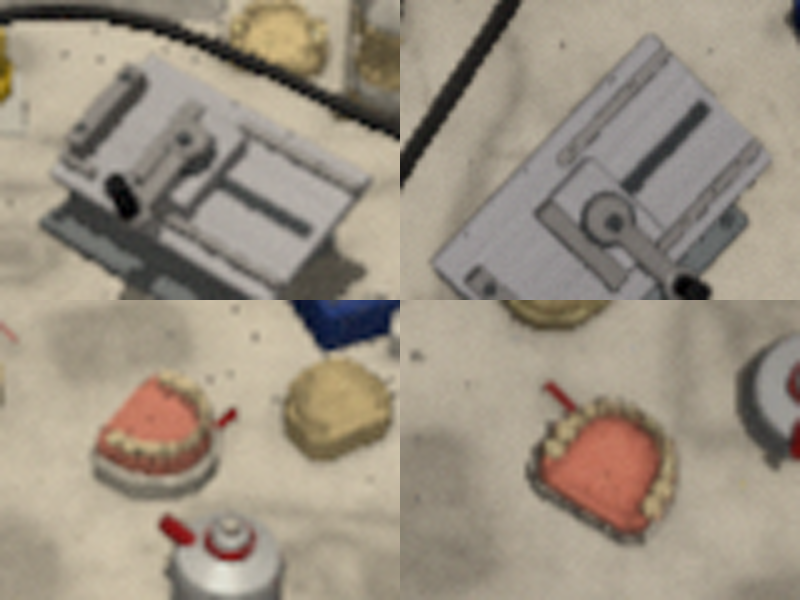

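The crops confirm it: the pink wax denture with teeth on a pale plaster foot is the cast at side (291,262) / top (341,198), front teeth to the upper right in the top view. The clamp lever is locked, with its knob at side (272,191) / top (257,214). Next I fit the bed pose, the cast pose and the lamp.

```bash
cat >> h.py <<'E'
def bedR(yaw,t=np.radians(25)):
    c,s=np.cos(yaw),np.sin(yaw); Rz=np.array([[c,-s,0],[s,c,0],[0,0,1]])
    return Rz@np.array([[np.cos(t),0,-np.sin(t)],[0,1,0],[np.sin(t),0,np.cos(t)]])
E
python3 - <<'E'
from h import *
from scipy.optimize import least_squares
print("lamp",*tri((188,225),(495,270)))
B=np.array
obs=[("side",(52,-117,0),(324,191)),("side",(-52,-117,0),(307,213.4)),("side",(52,63,0),(280,166)),("side",(-52,63,0),(261,189)),
("top",(52,-117,0),(244.5,150.7)),("top",(-52,-117,0),(274.5,180.7)),("top",(52,63,0),(190.7,207.5)),
("side",(-34,8,6),(273.5,189.5)),("top",(-34,8,6),(233.2,217.4)),("side",(0,45,0),(274.5,178.9)),("top",(0,45,0),(210.5,216.4)),("side",(0,0,0),(282,183.8)),("top",(0,0,0),(224.1,204.2))]
lev=[("side","k",(271.8,191.4)),("top","k",(256.9,214)),("side","h",(284.5,180.6)),("top","h",(238,199.4)),("side","j",(283,184.4)),("top","j",(223.5,204.2))]
def f(p):
    R=bedR(p[3]);o=p[:3];r=[]
    for n,b,q in obs: r.append(proj(n,o+R@B(b)/1e3)-q)
    s,th=p[4],p[5]; jy=45-20-s*1e3
    D={"j":(0,jy,0),"h":(0,jy-26,50),"k":(-55*np.cos(th),jy-26-55*np.sin(th),50)}
    for n,b,q in lev: r.append(proj(n,o+R@B(D[b])/1e3)-q)
    return np.concatenate(r)
s=least_squares(f,[.55,.27,.066,.8,.02,0],loss="soft_l1"); print(s.x.round(4)); print(f(s.x).reshape(-1,2).round(1).tolist())
np.save("bed.npy",s.x)
# cast
for n,a in(("side",(293,266.5)),("top",(344.2,199)),("side",(303.4,267.1))): print(n,ray(n,a,0).round(4))
import pickle
for n in("side","top"):
    cams.snapshot(n); d=[d for d in cams.silhouettes(n,"cast") if abs(d["bbox"][0]-(275 if n=="side" else 327))<12]
    m=d[0]["region"].astype(np.uint8); np.save(f"m_{n}.npy",m); print(n,d[0]["bbox"],m.sum())
    h=cv2.convexHull(cv2.findContours(m,0,2)[0][0]); print(cv2.approxPolyDP(h,1.2,True).reshape(-1,2).tolist())
    print([(t,round(float(e["p"]),2),np.round(e["at"],1).tolist()) for t in("cast","front_teeth") for e in cams.place_of(n,t)])
# overlay bed
im=cv2.imread("pics/side0.png"),cv2.imread("pics/top0.png"); out=[]
R=bedR(s.x[3]);o=s.x[:3];jy=25-s.x[4]*1e3;th=s.x[5]
for n,I,(x,y) in(("side",im[0],(245,155)),("top",im[1],(185,142))):
    C=cv2.resize(I[y:y+75*1+25,x:x+100],(400,400),interpolation=cv2.INTER_CUBIC)
    L=lambda pts:cv2.polylines(C,[np.array([((proj(n,o+R@B(q)/1e3)-(x,y)+.5)*4) for q in pts]).astype(int)],False,(0,255,0),1)
    L([(52,-117,0),(52,63,0),(-52,63,0),(-52,-117,0),(52,-117,0)]);L([(-34,-117,6),(-34,-17,6)]);L([(-31,jy,20),(31,jy,20)]);L([(-33,45,20),(33,45,20)]);L([(0,jy-26,50),(-55*np.cos(th),jy-26-55*np.sin(th),50)]);L([(35,-27,5),(35,-117,5)])
    out.append(C)
cv2.imwrite("pics/ov1.png",np.hstack(out))
E
```

```text
lamp [ 0.38640193 -0.21760463  0.34961923] 3.7233294972605226
[0.5537 0.2677 0.0662 0.8331 0.0216 0.0505]
[[-0.7, -1.9], [-5.2, 1.9], [-0.7, -1.4], [-2.5, -0.5], [-0.0, -0.8], [0.9, 1.1], [-2.0, 0.1], [0.7, 1.5], [0.3, -1.3], [-1.4, -0.0], [0.5, 1.1], [1.6, 1.2], [0.8, -1.2], [1.8, 2.1], [-2.0, 0.3], [0.1, -1.2], [-1.3, -1.2], [-0.2, 0.1], [0.3, -0.1]]
side [ 0.5834 -0.0047  0.    ]
top [ 0.5774 -0.0106  0.    ]
side [ 0.6116 -0.006   0.    ]
side [274.5, 250.2, 27.4, 26.0] 536
[[295, 249], [301, 253], [303, 259], [303, 269], [297, 274], [289, 275], [279, 270], [278, 263], [283, 255], [291, 249]]
[('cast', 0.96, [290.5, 269.1]), ('cast', 0.8, [234.9, 291.3]), ('cast', 0.65, [344.9, 326.8]), ('front_teeth', 0.93, [353.0, 318.5]), ('front_teeth', 0.79, [239.7, 295.8]), ('front_teeth', 0.62, [301.8, 269.6]), ('front_teeth', 0.59, [281.8, 183.4])]
top [326.8, 186.5, 28.6, 24.2] 644
[[337, 185], [345, 185], [355, 194], [355, 203], [351, 210], [347, 213], [339, 211], [326, 201], [325, 198], [328, 192]]
[('cast', 0.71, [341.8, 197.4]), ('cast', 0.69, [379.3, 257.2]), ('cast', 0.67, [417.0, 149.6]), ('cast', 0.67, [237.1, 282.3]), ('cast', 0.39, [225.0, 204.2]), ('cast', 0.29, [379.7, 187.2]), ('front_teeth', 0.91, [348.0, 185.0]), ('front_teeth', 0.88, [389.6, 252.7]), ('front_teeth', 0.57, [415.0, 142.6])]
```

View pics/ov1.png

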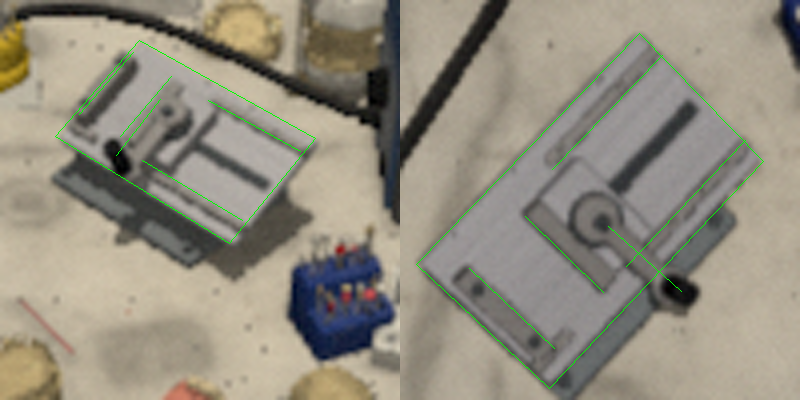

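```bash
python3 - <<'E'
from h import *
import json
A={}
for i in range(4):
  for n in("side","top"):
    cams.snapshot(n)
    for t in("lip","fixed_jaw","knob","lever_hinge","front_teeth","cast"):
      A.setdefault(n+" "+t,[]).append([np.round(d["at"],1).tolist() for d in cams.place_of(n,t) if d["p"]>.3])
for k,v in A.items(): print(k,v)
json.dump(A,open("obs.json","w")); print(get_state()["clock"])
p=np.load("bed.npy");I=cv2.imread("pics/side0.png");x,y=250,160
C=cv2.resize(I[y:y+60,x:x+80],(800,600),interpolation=cv2.INTER_CUBIC)
cv2.imwrite("pics/zs.png",C)
T=cv2.imread("pics/top0.png");cv2.imwrite("pics/zt.png",cv2.resize(T[148:148+96,185:185+96],(600,600),interpolation=cv2.INTER_CUBIC))
E
```

```text
side lip [[[273.6, 190.5], [273.4, 193.1]], [[271.9, 191.6]], [[274.3, 187.3], [273.8, 179.6]], [[273.2, 189.9]]]
side fixed_jaw [[[274.2, 181.8], [274.1, 193.7]], [[273.6, 178.2], [278.2, 191.7]], [[277.1, 180.0]], [[274.7, 180.2]]]
side knob [[[274.9, 190.7], [284.9, 180.7]], [[272.1, 190.4]], [[272.6, 191.5]], [[274.2, 192.3]]]
side lever_hinge [[[284.6, 179.4], [284.5, 187.2]], [[284.8, 182.1]], [[285.3, 179.3]], [[287.5, 180.8], [273.2, 189.7]]]
side front_teeth [[[241.2, 294.3], [302.1, 266.6]], [[241.4, 295.3], [301.4, 269.4], [353.9, 321.9]], [[301.6, 268.3], [356.7, 321.2], [240.4, 297.3]], [[299.6, 270.1], [239.5, 295.1]]]
side cast [[[288.2, 268.6], [345.9, 326.7], [235.3, 292.0]], [[292.8, 264.7], [345.7, 324.2], [235.6, 288.5], [275.4, 182.7]], [[291.5, 266.5], [302.8, 268.6], [344.9, 325.7]], [[345.3, 325.1], [290.9, 267.4], [234.9, 290.9]]]
top lip [[[236.6, 215.9], [213.0, 217.6]], [[234.8, 216.1]], [[232.8, 216.2]], [[233.8, 214.7]]]
top fixed_jaw [[[211.1, 217.3]], [[207.8, 218.7]], [[210.4, 217.6], [162.8, 267.5], [236.3, 198.8]], [[210.8, 219.5]]]
top knob [[], [[254.8, 213.8]], [[255.8, 215.5]], [[255.9, 213.0], [211.6, 218.1]]]
top lever_hinge [[[235.2, 200.9]], [[236.7, 198.4]], [[236.4, 199.7]], [[238.9, 201.1]]]
top front_teeth [[[411.9, 138.7], [350.2, 185.8], [391.6, 253.1], [163.4, 269.8]], [[412.1, 136.6], [390.9, 252.2], [351.4, 184.8]], [[350.2, 186.6], [389.7, 252.7], [414.0, 140.2], [376.6, 185.8], [225.7, 202.6]], [[349.5, 189.5], [411.5, 140.1], [390.7, 250.7]]]
top cast [[[343.0, 197.0], [376.3, 258.5], [419.1, 148.9], [223.2, 202.1]], [[416.1, 149.0], [341.6, 197.0], [377.6, 257.1]], [[343.5, 195.1], [417.9, 151.4], [376.5, 256.8]], [[344.4, 198.6], [377.6, 257.0], [415.9, 150.3], [232.8, 216.5]]]
4.3
```

View pics/zs.png

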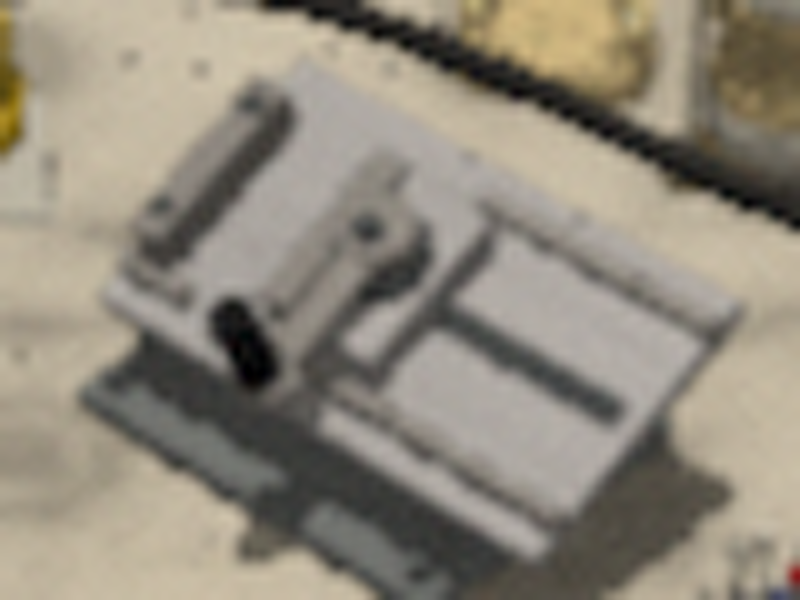

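View pics/zt.png

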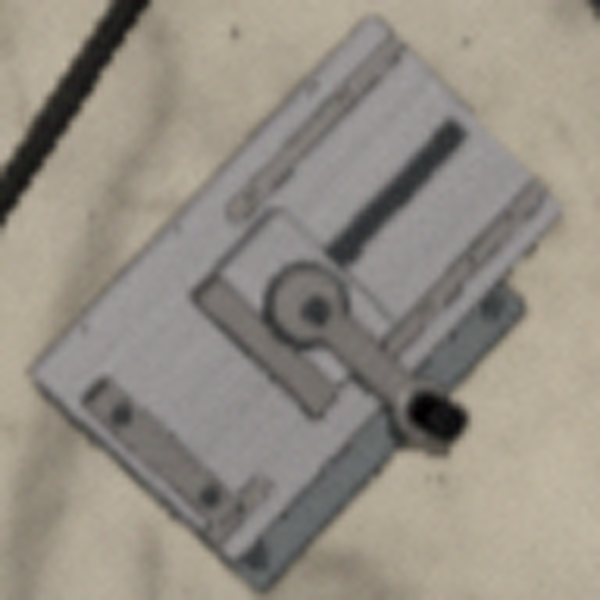

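```bash
cat > fit.py <<'E'
from h import *
from scipy.optimize import least_squares
B=np.array
s=lambda u,v:("side",((u+.5)/10-.5+250,(v+.5)/10-.5+160)); t=lambda u,v:("top",((u+.5)/6.25-.5+185,(v+.5)/6.25-.5+148))
obs=[(*s(742,308),(52,-117,0)),(*s(535,560),(-52,-117,0)),(*s(303,55),(52,63,0)),(*s(105,292),(-52,63,0)),
(*t(378,14),(52,-117,0)),(*t(562,208),(-52,-117,0)),(*t(35,372),(52,63,0)),(*t(238,558),(-52,63,0)),(*t(118,380),(33,45,20)),(*t(238,495),(-33,45,20)),
("side",(273.3,189.8),(-34,8,6)),("top",(234.3,216.1),(-34,8,6)),("side",(274.8,179.8),(0,45,0)),("top",(210.1,217.9),(0,45,0)),
(*t(195,292),"j+"),(*t(318,416),"j-"),(*s(368,228),"hub"),(*t(316,310),"hub"),(*s(247,345),"k"),(*t(437,413),"k"),("side",(273.1,191.3),"k"),("top",(255.6,214.1),"k"),("side",(285.3,180.4),"h"),("top",(237.1,199.9),"h")]
def mod(p):
    jy=25-p[4]*1e3;th=p[5]
    return {"j+":(31,jy,20),"j-":(-31,jy,20),"hub":(0,jy-26,33),"h":(0,jy-26,50),"k":(-55*np.cos(th),jy-26-55*np.sin(th),50)}
def f(p):
    R=bedR(p[3]);D=mod(p)
    return np.concatenate([proj(n,p[:3]+R@B(D.get(b,b) if isinstance(b,str) else b)/1e3)-q for n,q,b in obs])
r=least_squares(f,np.load("bed.npy"),loss="soft_l1");p=r.x;print(p.round(4));print(f(p).reshape(-1,2).round(1).tolist());np.save("bed.npy",p)
R=bedR(p[3]);print("knob",(p[:3]+R@B(mod(p)["k"])/1e3).round(4),"hinge",(p[:3]+R@B(mod(p)["h"])/1e3).round(4));print("R",R.round(4).tolist())
E
python3 fit.py; python3 - <<'E'
from h import *
S=np.mean([(293,266.5),(290.5,269.1),(288.2,268.6),(292.8,264.7),(291.5,266.5),(290.9,267.4)],0);T=np.mean([(344.2,199),(341.8,197.4),(343,197),(341.6,197),(343.5,195.1),(344.4,198.6)],0)
fs=np.mean([(303.4,267.1),(301.8,269.6),(302.1,266.6),(301.4,269.4),(301.6,268.3),(299.6,270.1)],0);ft=np.mean([(348,185),(350.2,185.8),(351.4,184.8),(350.2,186.6),(349.5,189.5)],0)
for a,b in((S,T),(fs,ft)): print(tri(a,b),ray("side",a,0),ray("top",b,0))
o=(ray("side",S,0)+ray("top",T,0))/2;q=(ray("side",fs,0)+ray("top",ft,0))/2;d=q-o;print(o,q,np.linalg.norm(d),np.degrees(np.arctan2(d[1],d[0])))
for v in((326,201),(347,213),(339,211)): print(ray("top",v,.019),ray("top",v,0.0))
for n in("side","top"):
    m=np.load(f"m_{n}.npy");v=np.argwhere(m).mean(0)[::-1];print(n,v,ray(n,v,.015))
E
```

```text
[0.5555 0.2668 0.0652 0.8329 0.0206 0.044 ]
[[0.1, -0.8], [-0.7, 0.3], [-0.0, -0.0], [-1.0, 0.2], [-0.1, -0.6], [1.3, 0.3], [-1.0, -0.2], [-0.4, 0.9], [-1.0, -0.4], [0.9, 1.2], [1.5, 1.6], [-0.4, -0.7], [-1.2, -0.5], [1.4, -1.1], [0.1, 1.0], [0.0, 0.0], [0.1, 0.4], [-0.0, -0.2], [-0.4, -0.3], [0.4, 0.3], [0.8, 2.4], [-0.7, -0.1], [-0.4, -0.7], [-0.2, -2.1]]
knob [0.5255 0.1982 0.0873] hinge [0.5572 0.2367 0.1105]
R [[0.6097, -0.7399, -0.2843], [0.6706, 0.6727, -0.3127], [0.4226, 0.0, 0.9063]]
(array([ 0.57995745, -0.00795628,  0.00151174]), np.float64(0.6075527203107799)) [ 0.57840382 -0.00714016  0.        ] [ 0.58145694 -0.00796993  0.        ]
(array([ 0.60572973, -0.02287669,  0.01335763]), np.float64(0.04068133481472791)) [ 0.60670813 -0.01119023  0.        ] [ 0.608589   -0.02467137  0.        ]
[ 0.57993038 -0.00755504  0.        ] [ 0.60764857 -0.0179308   0.        ] 0.02959652346392352 -20.522393229777812
[0.56868316 0.03474035 0.019     ] [0.57228734 0.03311902 0.        ]
[ 0.54028649 -0.01439176  0.019     ] [ 0.54343271 -0.01680543  0.        ]
[0.54493894 0.00435533 0.019     ] [0.54816019 0.00224399 0.        ]
side [291.33395522 262.70522388] [ 0.57843773 -0.00462564  0.015     ]
top [341.4052795  198.33540373] [ 0.57609274 -0.00216517  0.015     ]
```

Bed fit residuals are about 1 px, and its z of 0.065 matches the text. Cast is at about (0.580, -0.007) with yaw about -30°. Now I'll plan the approach to the knob.

```bash
cat >> h.py <<'E'
from scipy.spatial.transform import Rotation as Rot
import os,json
if os.path.exists("bed.npy"):
    bp=np.load("bed.npy");BR=bedR(bp[3]);bo=bp[:3]
    BED=lambda x,y,z:bo+BR@np.array([x,y,z])/1e3
    inbed=lambda X:(BR.T@(np.asarray(X)-bo)*1e3).round(1)
    RK=np.c_[BR[:,0],-BR[:,1],-BR[:,2]]
def yawdown(deg): # tool down, tool y at azimuth deg
    a=np.radians(deg); y=np.array([np.cos(a),np.sin(a),0]); z=np.array([0,0,-1.]); return np.c_[np.cross(y,z),y,z]
def plan(way,start=None):
    """way: list of (pos,R,n); print rounded rows"""
    s=get_state(); p,R=(np.array(s["tool_pos"]),np.array(s["tool_rot"])) if start is None else start
    rows=[]
    for q,Q,n in way:
        for k in range(n):
            m=n-k; t=R.T@(q-p)/m; w=np.degrees(Rot.from_matrix(R.T@Q).as_rotvec())/m
            if np.linalg.norm(t)>.0625 or np.linalg.norm(w)>10.7: print("LIMIT",np.linalg.norm(t),np.linalg.norm(w))
            t=t.round(3);w=w.round(1);rows.append({k:float(v) for k,v in zip(("tx","ty","tz","ax","ay","az"),(*t,*w)) if v})
            p=p+R@t;R=R@Rot.from_rotvec(np.radians(w)).as_matrix()
    for i in range(0,len(rows),5): print(json.dumps(rows[i:i+5]))
    return p,R
E
python3 - <<'E'
from h import *
k=[-55*np.cos(bp[5]),25-bp[4]*1e3-26-55*np.sin(bp[5])];print(k)
e=plan([(BED(*k,110),RK,14),(BED(*k,38),RK,3)]);print(e[0],inbed(e[0]))
E
```

```text
[np.float64(-54.946680431893824), np.float64(-23.973134091713355)]
[{"tx": -0.029, "ty": -0.02, "tz": 0.006, "ax": -1.7, "ay": 1.2, "az": 7.8}, {"tx": -0.032, "ty": -0.016, "tz": 0.005, "ax": -1.7, "ay": 1.2, "az": 7.8}, {"tx": -0.034, "ty": -0.011, "tz": 0.003, "ax": -1.7, "ay": 1.2, "az": 7.8}, {"tx": -0.035, "ty": -0.007, "tz": 0.003, "ax": -1.7, "ay": 1.2, "az": 7.8}, {"tx": -0.036, "ty": -0.002, "tz": 0.002, "ax": -1.8, "ay": 1.2, "az": 7.8}]
[{"tx": -0.036, "ty": 0.003, "tz": 0.001, "ax": -1.7, "ay": 1.2, "az": 7.8}, {"tx": -0.035, "ty": 0.008, "ax": -1.8, "ay": 1.2, "az": 7.8}, {"tx": -0.034, "ty": 0.012, "ax": -1.8, "ay": 1.2, "az": 7.8}, {"tx": -0.032, "ty": 0.017, "ax": -1.7, "ay": 1.2, "az": 7.8}, {"tx": -0.029, "ty": 0.021, "tz": -0.001, "ax": -1.8, "ay": 1.2, "az": 7.9}]
[{"tx": -0.026, "ty": 0.025, "ax": -1.8, "ay": 1.2, "az": 7.8}, {"tx": -0.022, "ty": 0.028, "ax": -1.7, "ay": 1.1, "az": 7.9}, {"tx": -0.018, "ty": 0.031, "ax": -1.8, "ay": 1.2, "az": 7.8}, {"tx": -0.014, "ty": 0.033, "tz": 0.001, "ax": -1.7, "ay": 1.1, "az": 7.9}, {"tz": 0.024}]
[{"tz": 0.024}, {"tz": 0.024}]
[0.5289518  0.20196831 0.07666071] [-54.8 -24.   38.2]
```

>>> step_arm --steps '[{"tx": -0.029,"ty": -0.02,"tz": 0.006,"ax": -1.7,"ay": 1.2,"az": 7.8},{"tx": -0.032,"ty": -0.016,"tz": 0.005,"ax": -1.7,"ay": 1.2,"az": 7.8},{"tx": -0.034,"ty": -0.011,"tz": 0.003,"ax": -1.7,"ay": 1.2,"az": 7.8},{"tx": -0.035,"ty": -0.007,"tz": 0.003,"ax": -1.7,"ay": 1.2,"az": 7.8},{"tx": -0.036,"ty": -0.002,"tz": 0.002,"ax": -1.8,"ay": 1.2,"az": 7.8}]' --gripper 0.06

```text
clock: 4.92
tool_pos: [0.3242, 0.4388, 0.1929]
tool_rot: [[-0.5, 0.866, 0.018], [0.854, 0.489, 0.179], [0.146, 0.105, -0.984]]
wrist_force: [1.0, 0.8, 0.4]
opening: 0.0602
gripper_force: 0.0
```

>>> step_arm --steps '[{"tx": -0.036,"ty": 0.003,"tz": 0.001,"ax": -1.7,"ay": 1.2,"az": 7.8},{"tx": -0.035,"ty": 0.008,"ax": -1.8,"ay": 1.2,"az": 7.8},{"tx": -0.034,"ty": 0.012,"ax": -1.8,"ay": 1.2,"az": 7.8},{"tx": -0.032,"ty": 0.017,"ax": -1.7,"ay": 1.2,"az": 7.8},{"tx": -0.029,"ty": 0.021,"tz": -0.001,"ax": -1.8,"ay": 1.2,"az": 7.9}]'

```text
invalid input
```

>>> step_arm --steps '[{"tx": -0.026,"ty": 0.025,"ax": -1.8,"ay": 1.2,"az": 7.8},{"tx": -0.022,"ty": 0.028,"ax": -1.7,"ay": 1.1,"az": 7.9},{"tx": -0.018,"ty": 0.031,"ax": -1.8,"ay": 1.2,"az": 7.8},{"tx": -0.014,"ty": 0.033,"tz": 0.001,"ax": -1.7,"ay": 1.1,"az": 7.9},{}]'

```text
invalid input
```

```bash
python3 - <<'E'
from h import *
s=get_state();print(s["clock"],inbed(s["tool_pos"]),s["joints"],s["wrist_force"])
k=[-55,-24];e=plan([(BED(*k,110),RK,1),(BED(*k,38),RK,3)])
E
```

```text
4.925 [ 28.3 286.8 127.7] [-1.08156905  0.21883246  0.13498359  1.9642453  -0.16397483  0.80932789
 -0.32617534] [0.99833429 0.83651332 0.36912717]
LIMIT 0.3223130462357269 72.71071890311748
[{"tx": -0.321, "ty": 0.027, "tz": 0.007, "ax": -15.7, "ay": 10.6, "az": 70.2}, {"tz": 0.024}, {"tz": 0.024}, {"tz": 0.024, "ay": -0.1}]
```

```bash
sed -i 's/ if v})/})/' h.py; python3 - <<'E'
from h import *
k=[-55,-24];e=plan([(BED(*k,110),RK,9),(BED(*k,38),RK,3)])
E
```

```text
[{"tx": -0.036, "ty": 0.003, "tz": 0.001, "ax": -1.7, "ay": 1.2, "az": 7.8}, {"tx": -0.035, "ty": 0.008, "tz": 0.0, "ax": -1.7, "ay": 1.2, "az": 7.8}, {"tx": -0.034, "ty": 0.012, "tz": -0.0, "ax": -1.8, "ay": 1.2, "az": 7.8}, {"tx": -0.031, "ty": 0.017, "tz": -0.0, "ax": -1.7, "ay": 1.2, "az": 7.8}, {"tx": -0.029, "ty": 0.021, "tz": -0.001, "ax": -1.8, "ay": 1.2, "az": 7.8}]
[{"tx": -0.026, "ty": 0.025, "tz": -0.0, "ax": -1.8, "ay": 1.1, "az": 7.8}, {"tx": -0.022, "ty": 0.028, "tz": -0.0, "ax": -1.7, "ay": 1.2, "az": 7.8}, {"tx": -0.018, "ty": 0.031, "tz": 0.0, "ax": -1.8, "ay": 1.1, "az": 7.8}, {"tx": -0.014, "ty": 0.033, "tz": 0.002, "ax": -1.7, "ay": 1.2, "az": 7.8}, {"tx": 0.0, "ty": -0.0, "tz": 0.024, "ax": -0.0, "ay": -0.0, "az": 0.0}]
[{"tx": 0.0, "ty": -0.0, "tz": 0.024, "ax": -0.0, "ay": -0.0, "az": 0.0}, {"tx": 0.0, "ty": -0.0, "tz": 0.024, "ax": -0.0, "ay": -0.0, "az": 0.0}]
```

>>> step_arm --steps '[{"tx": -0.036,"ty": 0.003,"tz": 0.001,"ax": -1.7,"ay": 1.2,"az": 7.8},{"tx": -0.035,"ty": 0.008,"tz": 0,"ax": -1.7,"ay": 1.2,"az": 7.8},{"tx": -0.034,"ty": 0.012,"tz": 0,"ax": -1.8,"ay": 1.2,"az": 7.8},{"tx": -0.031,"ty": 0.017,"tz": 0,"ax": -1.7,"ay": 1.2,"az": 7.8},{"tx": -0.029,"ty": 0.021,"tz": -0.001,"ax": -1.8,"ay": 1.2,"az": 7.8}]'

```text
clock: 5.55
tool_pos: [0.427, 0.2947, 0.1646]
tool_rot: [[0.147, 0.978, 0.145], [0.936, -0.185, 0.3], [0.321, 0.092, -0.943]]
wrist_force: [0.1, 0.0, -0.2]
opening: 0.06
gripper_force: 0.0
```

>>> step_arm --steps '[{"tx": -0.026,"ty": 0.025,"tz": 0,"ax": -1.8,"ay": 1.1,"az": 7.8},{"tx": -0.022,"ty": 0.028,"tz": 0,"ax": -1.7,"ay": 1.2,"az": 7.8},{"tx": -0.018,"ty": 0.031,"tz": 0,"ax": -1.8,"ay": 1.1,"az": 7.8},{"tx": -0.014,"ty": 0.033,"tz": 0.002,"ax": -1.7,"ay": 1.2,"az": 7.8},{"tx": 0,"ty": 0,"tz": 0,"ax": 0,"ay": 0,"az": 0}]'

```text
clock: 6.18
tool_pos: [0.5098, 0.1786, 0.141]
tool_rot: [[0.61, 0.74, 0.284], [0.671, -0.673, 0.311], [0.421, 0.001, -0.907]]
wrist_force: [-0.7, -0.1, -0.3]
opening: 0.06
gripper_force: 0.0
```

```bash
python3 - <<'E'
from h import *
s=get_state();print(s["clock"],inbed(s["tool_pos"]),np.round(s["joints"],2),s["wrist_force"])
k=[-55,-24];e=plan([(BED(*k,110),RK,1),(BED(*k,38),RK,3)])
E
```

```text
6.175 [-55.  -25.5 109.3] [-0.6   0.21  0.37  2.23 -0.76  0.45 -0.35] [-0.68602397 -0.0848985  -0.28716244]
[{"tx": -0.0, "ty": -0.002, "tz": -0.001, "ax": 0.1, "ay": 0.1, "az": 0.0}, {"tx": -0.0, "ty": 0.0, "tz": 0.024, "ax": -0.0, "ay": -0.0, "az": 0.0}, {"tx": -0.0, "ty": 0.0, "tz": 0.024, "ax": -0.0, "ay": -0.0, "az": 0.0}, {"tx": -0.0, "ty": 0.001, "tz": 0.024, "ax": -0.0, "ay": -0.0, "az": 0.0}]
```

>>> step_arm --steps '[{"tx": 0,"ty": 0,"tz": 0.024,"ax": 0,"ay": 0,"az": 0},{"tx": 0,"ty": 0,"tz": 0.024,"ax": 0,"ay": 0,"az": 0},{"tx": 0,"ty": 0,"tz": 0.023,"ax": 0,"ay": 0,"az": 0}]'

```text
clock: 6.55
tool_pos: [0.5288, 0.2049, 0.0767]
tool_rot: [[0.604, 0.746, 0.282], [0.676, -0.667, 0.314], [0.422, 0.001, -0.907]]
wrist_force: [0.8, 0.2, 0.4]
opening: 0.0598
gripper_force: 0.0
```

>>> step_arm --steps '[{"tx": 0,"ty": 0,"tz": 0,"ax": 0,"ay": 0,"az": 0},{"tx": 0,"ty": 0,"tz": 0,"ax": 0,"ay": 0,"az": 0},{"tx": 0,"ty": 0,"tz": 0,"ax": 0,"ay": 0,"az": 0},{"tx": 0,"ty": 0,"tz": 0,"ax": 0,"ay": 0,"az": 0}]' --gripper 0.0

```text
clock: 7.05
tool_pos: [0.5292, 0.2032, 0.0778]
tool_rot: [[0.606, 0.743, 0.284], [0.674, -0.669, 0.313], [0.423, 0.002, -0.906]]
wrist_force: [-0.3, -0.4, -0.3]
opening: 0.0238
gripper_force: 0.0
```

```bash
python3 - <<'E'
from h import *
s=get_state();print(s["clock"],inbed(s["tool_pos"]),s["opening"],(BR.T@s["wrist_force"]).round(1))
E
```

```text
7.05 [-53.3 -23.3  38.8] 0.023801730774393383 [-0.6 -0.1 -0.1]
```

>>> step_arm --steps '[{"tx": 0,"ty": 0,"tz": 0,"ax": 0,"ay": 0,"az": 0},{"tx": 0,"ty": 0,"tz": 0,"ax": 0,"ay": 0,"az": 0}]'

```text
clock: 7.3
tool_pos: [0.5292, 0.2031, 0.0773]
tool_rot: [[0.606, 0.743, 0.283], [0.674, -0.669, 0.313], [0.422, 0.001, -0.907]]
wrist_force: [-0.5, -1.2, 2.6]
opening: 0.0144
gripper_force: 30.0
```

```bash
python3 - <<'E'
from h import *
s=get_state();print(s["clock"],inbed(s["tool_pos"]),s["opening"],s["gripper_force"],(BR.T@s["wrist_force"]).round(1))
th=np.radians(np.arange(0,91,9));print((55*np.diff(1-np.cos(th))).round(1),(55*np.diff(np.sin(th))).round(1))
E
```

```text
7.3 [-53.6 -23.5  38.4] 0.014376385976697237 30.000831484794617 [-0.  -0.4  2.9]
[0.7 2.  3.3 4.5 5.6 6.6 7.4 8.  8.4 8.6] [8.6 8.4 8.  7.4 6.6 5.6 4.5 3.3 2.  0.7]
```

>>> step_arm --steps '[{"tx": 0.001,"ty": 0.009,"tz": 0,"ax": 0,"ay": 0,"az": 0},{"tx": 0.002,"ty": 0.008,"tz": 0,"ax": 0,"ay": 0,"az": 0},{"tx": 0.003,"ty": 0.008,"tz": 0,"ax": 0,"ay": 0,"az": 0},{"tx": 0.004,"ty": 0.007,"tz": 0,"ax": 0,"ay": 0,"az": 0},{"tx": 0.006,"ty": 0.007,"tz": 0,"ax": 0,"ay": 0,"az": 0}]'

```text
clock: 7.92
tool_pos: [0.5652, 0.1866, 0.0824]
tool_rot: [[0.608, 0.744, 0.278], [0.675, -0.668, 0.312], [0.418, -0.002, -0.908]]
wrist_force: [-8.8, -5.8, 4.8]
opening: 0.0141
gripper_force: 30.0
```

```bash
python3 - <<'E'
from h import *
s=get_state();print(s["clock"],inbed(s["tool_pos"]),s["opening"],s["gripper_force"],(BR.T@s["wrist_force"]).round(1))
E
```

```text
7.925 [-40.5 -61.2  37.9] 0.014062539058922206 30.008298754692078 [-7.3  2.6  8.7]
```

>>> step_arm --steps '[{"tx": 0.006,"ty": 0.006,"tz": 0,"ax": 0,"ay": 0,"az": 0},{"tx": 0.007,"ty": 0.005,"tz": 0,"ax": 0,"ay": 0,"az": 0},{"tx": 0.008,"ty": 0.003,"tz": 0,"ax": 0,"ay": 0,"az": 0},{"tx": 0.008,"ty": 0.002,"tz": 0,"ax": 0,"ay": 0,"az": 0},{"tx": 0.009,"ty": 0.001,"tz": 0,"ax": 0,"ay": 0,"az": 0}]'

```text
clock: 8.55
tool_pos: [0.6028, 0.1986, 0.0984]
tool_rot: [[0.609, 0.741, 0.282], [0.674, -0.671, 0.309], [0.418, 0.002, -0.908]]
wrist_force: [-3.0, -7.4, 1.1]
opening: 0.0143
gripper_force: 30.0
```

```bash
python3 - <<'E'
from h import *
s=get_state();print(s["clock"],inbed(s["tool_pos"]),s["opening"],s["gripper_force"],(BR.T@s["wrist_force"]).round(1))
E
```

```text
8.55 [ -2.8 -80.9  38. ] 0.014264199983139587 30.008602738380432 [-6.3 -2.8  4.2]
```

>>> step_arm --steps '[{"tx": 0.003,"ty": 0.01,"tz": 0,"ax": 0,"ay": 0,"az": 0},{"tx": 0.001,"ty": 0.014,"tz": 0,"ax": 0,"ay": 0,"az": 0},{"tx": 0,"ty": 0.014,"tz": 0,"ax": 0,"ay": 0,"az": 0},{"tx": 0,"ty": 0.014,"tz": 0,"ax": 0,"ay": 0,"az": 0},{"tx": 0,"ty": 0.006,"tz": 0,"ax": 0,"ay": 0,"az": 0}]'

```text
clock: 9.18
tool_pos: [0.6479, 0.1649, 0.1006]
tool_rot: [[0.607, 0.743, 0.28], [0.675, -0.669, 0.312], [0.42, -0.001, -0.908]]
wrist_force: [-6.2, -2.2, 2.4]
opening: 0.0144
gripper_force: 30.0
```

>>> step_arm --steps '[{"tx": 0,"ty": 0,"tz": 0,"ax": 0,"ay": 0,"az": 0},{"tx": 0,"ty": 0,"tz": 0,"ax": 0,"ay": 0,"az": 0}]' --gripper 0.03

```text
clock: 9.43
tool_pos: [0.649, 0.1663, 0.1016]
tool_rot: [[0.606, 0.743, 0.283], [0.674, -0.669, 0.313], [0.422, 0.001, -0.907]]
wrist_force: [0.4, 0.5, -0.3]
opening: 0.0285
gripper_force: 0.0
```

```bash
python3 - <<'E'
from h import *
s=get_state();print(s["clock"],inbed(s["tool_pos"]),s["opening"],s["gripper_force"],(BR.T@s["wrist_force"]).round(1))
for n in("side","top"): 
    im=cams.snapshot(n); cv2.imwrite(f"pics/{n}1.png",im[...,::-1])
    for t in("front_teeth","cast","knob","lever_hinge"): print(n,t,[(round(float(d["p"]),2),np.round(d["at"],1).tolist()) for d in cams.place_of(n,t)])
T=cv2.imread("pics/top1.png");S=cv2.imread("pics/side1.png")
c=lambda I,x,y,w,h:cv2.resize(I[y:y+h,x:x+w],(400,400),interpolation=cv2.INTER_CUBIC)
cv2.imwrite("pics/z1.png",np.hstack([c(S,265,237,50,50),c(T,316,174,50,50)]))
E
```

```text
9.425 [   5.  -136.8   37.8] 0.028514369384530867 0.0 [ 0.4  0.1 -0.5]
side front_teeth [(0.83, [239.5, 295.6]), (0.72, [274.2, 178.3]), (0.57, [300.8, 268.4])]
side cast [(0.88, [233.2, 291.4]), (0.76, [287.5, 264.5]), (0.71, [342.2, 325.1])]
side knob [(0.59, [312.6, 195.6])]
side lever_hinge [(0.5, [300.9, 190.1]), (0.37, [242.3, 171.5])]
top front_teeth [(0.92, [411.7, 140.0]), (0.43, [389.8, 251.5])]
top cast [(0.88, [417.6, 149.2]), (0.55, [377.0, 257.2])]
top knob []
top lever_hinge []
```

View pics/z1.png

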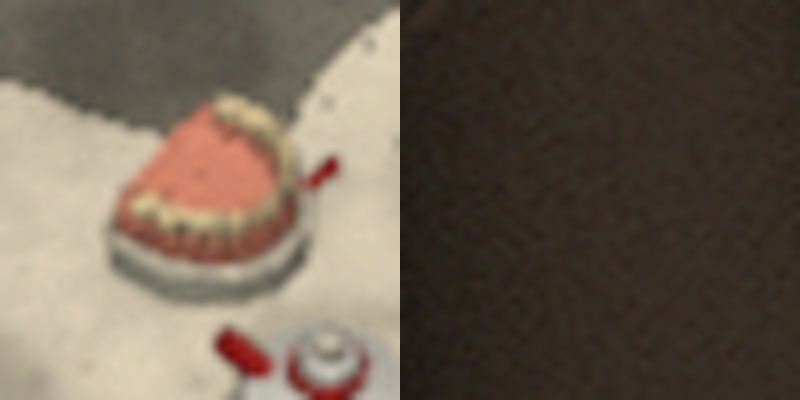

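```bash
python3 - <<'E'
from h import *
c=lambda n,u,v,z:print(n,(u,v),ray(n,(u,v),z).round(4))
c("side",278.7,270,0);c("side",278.6,265,.019);c("side",302.5,270,0) # heel near corner, front near extent
c("side",294.5,280.5,.03);c("side",294.5,280.5,.045);c("top",367,183,.03);c("top",331.6,184,0);c("side",305,168/8+237,0)
o=np.array([.580,-.007,0])
for yaw in(-25,-30,-35):
    a=np.radians(yaw);u=np.array([np.cos(a),np.sin(a),0]);v=np.array([-u[1],u[0],0])
    print(yaw,[(proj("side",o+x*u+y*v+[0,0,z]).round(1).tolist(),proj("top",o+x*u+y*v+[0,0,z]).round(1).tolist()) for x,y,z in((-.030,-.035,0),(-.030,.035,0),(-.03,.035,.019),(.028,0,0))])
T=cv2.imread("pics/top0.png");S=cv2.imread("pics/side1.png")
a=np.radians(-30);u=np.array([np.cos(a),np.sin(a),0]);v=np.array([-u[1],u[0],0]);out=[]
for n,I,x,y in(("side",S,262,240),("top",T,316,172)):
    C=cv2.resize(I[y:y+50,x:x+50],(400,400),interpolation=cv2.INTER_CUBIC)
    sh=[(-.03,-.035),(-.03,.035),(0,.035),(.015,.03),(.025,.018),(.03,0),(.025,-.018),(.015,-.03),(0,-.035),(-.03,-.035)]
    for z,col in((0,(0,255,0)),(.019,(255,0,0))):
        cv2.polylines(C,[np.array([(proj(n,o+p*u+q*v+[0,0,z])-(x,y)+.5)*8 for p,q in sh]).astype(int)],False,col,1)
    out.append(C)
cv2.imwrite("pics/z2.png",np.hstack(out))
E
```

```text
side (278.7, 270) [ 0.5449 -0.0183  0.    ]
side (278.6, 265) [ 0.5444 -0.0173  0.019 ]
side (302.5, 270) [ 0.6089 -0.0164  0.    ]
side (294.5, 280.5) [ 0.5858 -0.0778  0.03  ]
side (294.5, 280.5) [ 0.5851 -0.0902  0.045 ]
top (367, 183) [ 0.6103 -0.0611  0.03  ]
top (331.6, 184) [0.6141 0.0193 0.    ]
side (305, 258.0) [0.6168 0.0272 0.    ]
-25 [([276.1, 272.2], [350.9, 215.3]), ([287.2, 254.9], [324.2, 202.9]), ([287.4, 250.2], [324.9, 201.4]), ([301.2, 270.7], [347.5, 187.6])]
-30 [([275.5, 271.1], [349.4, 215.9]), ([288.6, 254.7], [323.8, 201.3]), ([288.8, 250.0], [324.5, 199.8]), ([300.8, 271.3], [348.4, 188.1])]
-35 [([275.1, 270.0], [347.7, 216.3]), ([290.1, 254.6], [323.6, 199.7]), ([290.3, 249.8], [324.2, 198.2]), ([300.3, 271.9], [349.2, 188.6])]
```

View pics/z2.png

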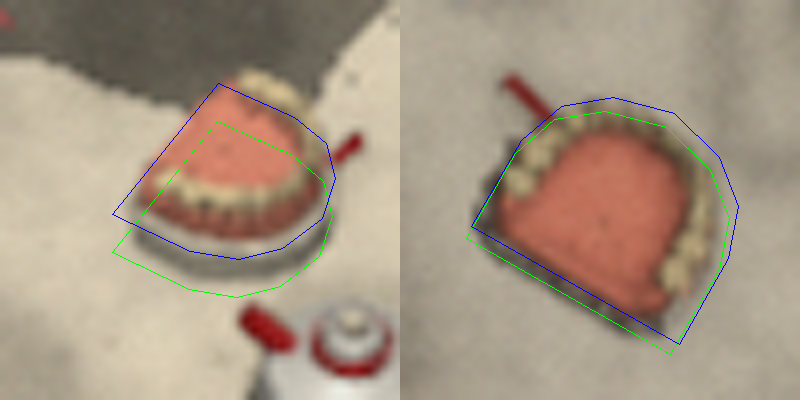

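The overlay shows yaw -30° fits the heel edge. The model sits about 2–3 mm low in y, so I'll take the cast centre as (0.582, -0.004). The red stick and the burner stay clear of the fingers.

```bash
python3 - <<'E'
from h import *
s=get_state();p=np.array(s["tool_pos"]);R=np.array(s["tool_rot"]);Q=yawdown(-30)
plan([(p-R[:,2]*.07,R,2),(np.array([.582,-.004,.12]),Q,6),(np.array([.582,-.004,.12]),Q,2)])
E
```

```text
[{"tx": 0.0, "ty": -0.0, "tz": -0.035, "ax": 0.0, "ay": 0.0, "az": 0.0}, {"tx": -0.0, "ty": -0.0, "tz": -0.035, "ax": 0.0, "ay": 0.0, "az": 0.0}, {"tx": -0.025, "ty": 0.011, "tz": -0.003, "ax": 0.4, "ay": -4.1, "az": -2.0}, {"tx": -0.025, "ty": 0.01, "tz": -0.001, "ax": 0.5, "ay": -4.1, "az": -2.0}, {"tx": -0.025, "ty": 0.009, "tz": 0.0, "ax": 0.4, "ay": -4.2, "az": -1.9}]
[{"tx": -0.026, "ty": 0.008, "tz": 0.002, "ax": 0.5, "ay": -4.1, "az": -2.0}, {"tx": -0.026, "ty": 0.007, "tz": 0.004, "ax": 0.4, "ay": -4.2, "az": -1.9}, {"tx": -0.025, "ty": 0.006, "tz": 0.005, "ax": 0.5, "ay": -4.1, "az": -2.0}, {"tx": -0.0, "ty": 0.0, "tz": 0.0, "ax": -0.0, "ay": -0.0, "az": 0.0}, {"tx": -0.0, "ty": 0.0, "tz": 0.0, "ax": -0.0, "ay": -0.0, "az": 0.0}]
```

>>> step_arm --steps '[{"tx": 0,"ty": 0,"tz": -0.035,"ax": 0,"ay": 0,"az": 0},{"tx": 0,"ty": 0,"tz": -0.035,"ax": 0,"ay": 0,"az": 0},{"tx": -0.025,"ty": 0.011,"tz": -0.003,"ax": 0.4,"ay": -4.1,"az": -2.0},{"tx": -0.025,"ty": 0.01,"tz": -0.001,"ax": 0.5,"ay": -4.1,"az": -2.0},{"tx": -0.025,"ty": 0.009,"tz": 0,"ax": 0.4,"ay": -4.2,"az": -1.9}]'

```text
clock: 10.55
tool_pos: [0.6059, 0.0689, 0.1424]
tool_rot: [[0.571, 0.809, 0.136], [0.792, -0.587, 0.166], [0.214, 0.013, -0.977]]
wrist_force: [-0.1, 1.0, -1.0]
opening: 0.0298
gripper_force: 0.0
```

>>> step_arm --steps '[{"tx": -0.026,"ty": 0.008,"tz": 0.002,"ax": 0.5,"ay": -4.1,"az": -2.0},{"tx": -0.026,"ty": 0.007,"tz": 0.004,"ax": 0.4,"ay": -4.2,"az": -1.9},{"tx": -0.025,"ty": 0.006,"tz": 0.005,"ax": 0.5,"ay": -4.1,"az": -2.0},{"tx": 0,"ty": 0,"tz": 0,"ax": 0,"ay": 0,"az": 0},{"tx": 0,"ty": 0,"tz": 0,"ax": 0,"ay": 0,"az": 0}]' --gripper 0.08

```text
clock: 11.18
tool_pos: [0.5822, -0.0032, 0.1205]
tool_rot: [[0.5, 0.866, 0.001], [0.866, -0.5, 0.002], [0.003, -0.0, -1.0]]
wrist_force: [-0.2, -0.1, 0.3]
opening: 0.0767
gripper_force: 0.0
```

```bash
python3 - <<'E'
from h import *
s=get_state();print(s["clock"],s["tool_pos"],s["opening"],np.round(s["joints"],2))
Q=yawdown(-30);plan([(np.array([.582,-.004,.004]),Q,4)])
n="side";im=cams.snapshot(n);cv2.imwrite("pics/s2.png",cv2.resize(im[150:300,200:400,::-1],(800,600),interpolation=cv2.INTER_CUBIC))
E
```

```text
11.175 [ 0.58223768 -0.00318012  0.1204606 ] 0.07673901372278008 [-0.49  0.49  0.56  1.84 -0.33  0.9  -0.3 ]
[{"tx": -0.0, "ty": 0.0, "tz": 0.029, "ax": -0.0, "ay": -0.0, "az": -0.0}, {"tx": -0.0, "ty": 0.0, "tz": 0.029, "ax": -0.0, "ay": -0.0, "az": -0.0}, {"tx": -0.001, "ty": 0.0, "tz": 0.029, "ax": -0.0, "ay": -0.1, "az": -0.0}, {"tx": -0.0, "ty": 0.0, "tz": 0.029, "ax": -0.0, "ay": -0.0, "az": -0.0}]
```

View pics/s2.png

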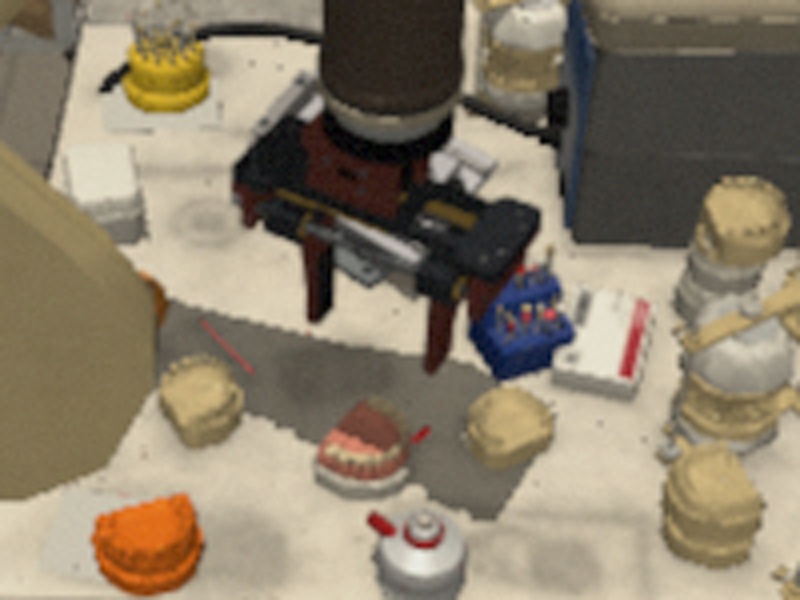

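The gripper is above the pink cast (crop (362,450)), and both finger paths look clear of the burner (420,560), red stick (420,435) and beige cast (510,425). Descending.

>>> step_arm --steps '[{"tx": 0,"ty": 0,"tz": 0.029,"ax": 0,"ay": 0,"az": 0},{"tx": -0.001,"ty": 0,"tz": 0.029,"ax": 0,"ay": -0.1,"az": 0},{"tx": 0,"ty": 0,"tz": 0.029,"ax": 0,"ay": 0,"az": 0},{"tx": 0,"ty": 0,"tz": 0.02,"ax": 0,"ay": 0,"az": 0},{"tx": 0,"ty": 0,"tz": 0.008,"ax": 0,"ay": 0,"az": 0}]'

```text
clock: 11.85
tool_pos: [0.5811, -0.0047, 0.0046]
tool_rot: [[0.5, 0.866, -0.002], [0.866, -0.5, -0.0], [-0.001, -0.001, -1.0]]
wrist_force: [0.0, 0.7, -0.4]
opening: 0.0798
gripper_force: 0.0
```

>>> step_arm --steps '[{"tx": 0,"ty": 0,"tz": 0,"ax": 0,"ay": 0,"az": 0},{"tx": 0,"ty": 0,"tz": 0,"ax": 0,"ay": 0,"az": 0},{"tx": 0,"ty": 0,"tz": 0,"ax": 0,"ay": 0,"az": 0},{"tx": 0,"ty": 0,"tz": 0,"ax": 0,"ay": 0,"az": 0}]' --gripper 0.0

```text
clock: 12.35
tool_pos: [0.5821, -0.0048, 0.0062]
tool_rot: [[0.5, 0.866, 0.001], [0.866, -0.5, -0.0], [-0.0, 0.001, -1.0]]
wrist_force: [-1.0, 0.5, 5.3]
opening: 0.0583
gripper_force: 29.9
```

```bash
cat >> h.py <<'E'
    RP=np.c_[BR[:,1],BR[:,0],-BR[:,2]]
E
python3 - <<'E'
import re
s=open('h.py').read().replace("    RP=np.c_[BR[:,1],BR[:,0],-BR[:,2]]\n","");s=s.replace("-BR[:,1],-BR[:,2]]\n","-BR[:,1],-BR[:,2]]\n    RP=np.c_[BR[:,1],BR[:,0],-BR[:,2]]\n",1);open('h.py','w').write(s)
from h import *
st=get_state();p=np.array(st["tool_pos"]);R=np.array(st["tool_rot"])
e=plan([(p+[0,0,.09],R,3),(BED(-2,6,70),RP,11),(BED(-2,6,70),RP,1)])
E
```

```text
[{"tx": -0.0, "ty": 0.0, "tz": -0.03, "ax": 0.0, "ay": 0.0, "az": 0.0}, {"tx": -0.0, "ty": 0.0, "tz": -0.03, "ax": 0.0, "ay": 0.0, "az": 0.0}, {"tx": -0.0, "ty": 0.0, "tz": -0.03, "ax": 0.0, "ay": 0.0, "az": 0.0}, {"tx": 0.018, "ty": -0.016, "tz": -0.003, "ax": -1.9, "ay": 1.5, "az": -6.9}, {"tx": 0.019, "ty": -0.013, "tz": -0.003, "ax": -1.9, "ay": 1.5, "az": -6.9}]
[{"tx": 0.021, "ty": -0.011, "tz": -0.003, "ax": -1.9, "ay": 1.6, "az": -7.0}, {"tx": 0.022, "ty": -0.008, "tz": -0.002, "ax": -1.9, "ay": 1.5, "az": -6.9}, {"tx": 0.023, "ty": -0.005, "tz": -0.002, "ax": -1.9, "ay": 1.6, "az": -7.0}, {"tx": 0.023, "ty": -0.002, "tz": -0.002, "ax": -1.9, "ay": 1.5, "az": -7.0}, {"tx": 0.024, "ty": 0.0, "tz": -0.001, "ax": -1.9, "ay": 1.5, "az": -6.9}]
[{"tx": 0.023, "ty": 0.003, "tz": -0.0, "ax": -1.9, "ay": 1.6, "az": -6.9}, {"tx": 0.023, "ty": 0.006, "tz": 0.001, "ax": -1.9, "ay": 1.5, "az": -7.0}, {"tx": 0.022, "ty": 0.009, "tz": 0.001, "ax": -2.0, "ay": 1.6, "az": -7.0}, {"tx": 0.02, "ty": 0.012, "tz": 0.002, "ax": -1.9, "ay": 1.5, "az": -6.9}, {"tx": -0.0, "ty": -0.0, "tz": 0.0, "ax": -0.0, "ay": 0.0, "az": -0.0}]
```

>>> step_arm --steps '[{"tx": 0,"ty": 0,"tz": -0.02,"ax": 0,"ay": 0,"az": 0},{"tx": 0,"ty": 0,"tz": -0.035,"ax": 0,"ay": 0,"az": 0},{"tx": 0,"ty": 0,"tz": -0.035,"ax": 0,"ay": 0,"az": 0},{"tx": 0.018,"ty": -0.016,"tz": -0.003,"ax": -1.9,"ay": 1.5,"az": -6.9},{"tx": 0.019,"ty": -0.013,"tz": -0.003,"ax": -1.9,"ay": 1.5,"az": -6.9}]'

```text
clock: 12.98
tool_pos: [0.5723, 0.0419, 0.103]
tool_rot: [[0.274, 0.958, 0.083], [0.961, -0.276, 0.022], [0.044, 0.074, -0.996]]
wrist_force: [-0.0, 0.2, -0.2]
opening: 0.0581
gripper_force: 29.8
```

>>> step_arm --steps '[{"tx": 0.021,"ty": -0.011,"tz": -0.003,"ax": -1.9,"ay": 1.6,"az": -7.0},{"tx": 0.022,"ty": -0.008,"tz": -0.002,"ax": -1.9,"ay": 1.5,"az": -6.9},{"tx": 0.023,"ty": -0.005,"tz": -0.002,"ax": -1.9,"ay": 1.6,"az": -7.0},{"tx": 0.023,"ty": -0.002,"tz": -0.002,"ax": -1.9,"ay": 1.5,"az": -7.0},{"tx": 0.024,"ty": 0,"tz": -0.001,"ax": -1.9,"ay": 1.5,"az": -6.9}]'

```text
clock: 13.6
tool_pos: [0.548, 0.1568, 0.1171]
tool_rot: [[-0.337, 0.911, 0.239], [0.939, 0.306, 0.157], [0.07, 0.277, -0.958]]
wrist_force: [-0.0, 0.1, -0.8]
opening: 0.058
gripper_force: 29.8
```

>>> step_arm --steps '[{"tx": 0.023,"ty": 0.003,"tz": 0,"ax": -1.9,"ay": 1.6,"az": -6.9},{"tx": 0.023,"ty": 0.006,"tz": 0.001,"ax": -1.9,"ay": 1.5,"az": -7.0},{"tx": 0.022,"ty": 0.009,"tz": 0.001,"ax": -2.0,"ay": 1.6,"az": -7.0},{"tx": 0.02,"ty": 0.012,"tz": 0.002,"ax": -1.9,"ay": 1.5,"az": -6.9},{"tx": 0,"ty": 0,"tz": 0,"ax": 0,"ay": 0,"az": 0}]'

```text
clock: 14.22
tool_pos: [0.5292, 0.2481, 0.128]
tool_rot: [[-0.74, 0.61, 0.283], [0.673, 0.671, 0.313], [0.001, 0.422, -0.907]]
wrist_force: [0.9, -0.9, -1.5]
opening: 0.0581
gripper_force: 29.8
```

```bash
python3 - <<'E'
from h import *
s=get_state();print(s["clock"],inbed(s["tool_pos"]),s["opening"],s["gripper_force"],(BR.T@s["wrist_force"]).round(1))
print(np.degrees(Rot.from_matrix(np.array(s["tool_rot"]).T@RP).as_rotvec()).round(2))
e=plan([(BED(-2,6,20),RP,3)])
c=lambda I,x,y,w,h:cv2.resize(I[y:y+h,x:x+w,::-1],(400,400),interpolation=cv2.INTER_CUBIC)
cv2.imwrite("pics/z3.png",np.hstack([c(cams.snapshot("side"),235,130,100,100),c(cams.snapshot("top"),170,130,120,120)]))
E
```

```text
14.225 [-2.   6.8 70.3] 0.0581028006987824 29.796356498954992 [-0.7 -1.3 -1.4]
[-0.06 -0.06 -0.03]
[{"tx": -0.0, "ty": 0.0, "tz": 0.017, "ax": -0.0, "ay": -0.0, "az": -0.0}, {"tx": -0.0, "ty": 0.0, "tz": 0.017, "ax": -0.0, "ay": -0.0, "az": -0.0}, {"tx": -0.001, "ty": 0.0, "tz": 0.016, "ax": -0.1, "ay": -0.1, "az": -0.0}]
```

View pics/z3.png

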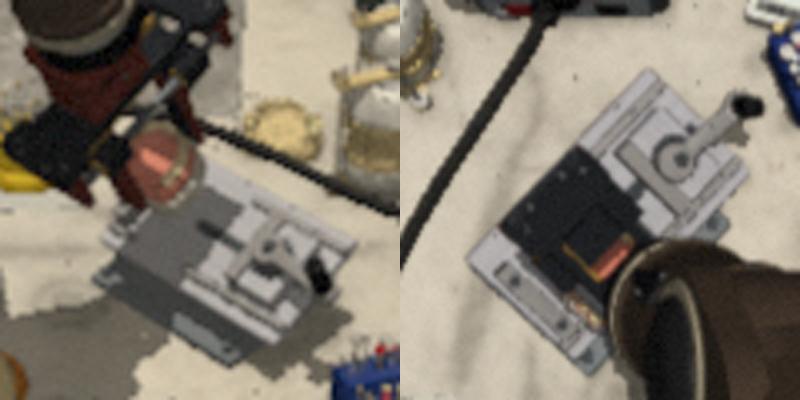

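View: the cast is held level with the bed, pink side up; the jaw is open and the lever free, knob at crop right (745,105). Lowering gently.

>>> step_arm --steps '[{"tx": -0.001,"ty": 0,"tz": 0.02,"ax": 0,"ay": 0,"az": 0},{"tx": 0,"ty": 0,"tz": 0.02,"ax": 0,"ay": 0,"az": 0},{"tx": 0,"ty": 0,"tz": 0.012,"ax": 0,"ay": 0,"az": 0},{"tx": 0,"ty": 0,"tz": 0.004,"ax": 0,"ay": 0,"az": 0},{"tx": 0,"ty": 0,"tz": 0,"ax": 0,"ay": 0,"az": 0}]'

```text
clock: 14.95
tool_pos: [0.546, 0.2643, 0.0763]
tool_rot: [[-0.739, 0.611, 0.283], [0.673, 0.671, 0.312], [0.001, 0.421, -0.907]]
wrist_force: [-0.7, -0.8, -0.6]
opening: 0.058
gripper_force: 29.8
```

```bash
cat > st.py <<'E'
from h import *
s=get_state();R=np.array(s["tool_rot"]);print(round(s["clock"],2),inbed(s["tool_pos"]),"open",round(s["opening"],4),"gf",round(s["gripper_force"],1),"F bed",(BR.T@s["wrist_force"]).round(1),"M bed",(BR.T@s["ft_torque"]).round(2),"rotP",np.degrees(Rot.from_matrix(R.T@RP).as_rotvec()).round(1))
E
python3 st.py
```

```text
14.95 [-2.7  5.3 13.6] open 0.058 gf 29.8 F bed [-1.2 -0.  -0.1] M bed [-0.02  0.48  0.04] rotP [-0.1 -0.  -0.1]
```

Next, down in small steps until contact (expected at tip z ≈ 6).

>>> step_arm --steps '[{"tx": 0,"ty": 0,"tz": 0.003,"ax": 0,"ay": 0,"az": 0},{"tx": 0,"ty": 0,"tz": 0.003,"ax": 0,"ay": 0,"az": 0},{"tx": 0,"ty": 0,"tz": 0,"ax": 0,"ay": 0,"az": 0}]'

```text
clock: 15.32
tool_pos: [0.5477, 0.2664, 0.0708]
tool_rot: [[-0.74, 0.61, 0.283], [0.673, 0.671, 0.312], [0.001, 0.421, -0.907]]
wrist_force: [-0.7, 0.0, -0.0]
opening: 0.0581
gripper_force: 29.8
```

```bash
python3 st.py
```

```text
15.32 [-2.6  5.5  7.5] open 0.0581 gf 29.8 F bed [-0.4  0.5  0.2] M bed [-0.01  0.48  0.  ] rotP [-0.1 -0.  -0. ]
```

>>> step_arm --steps '[{"tx": 0,"ty": -0.0015,"tz": 0,"ax": 0,"ay": 0,"az": 0},{"tx": 0,"ty": -0.0015,"tz": 0,"ax": 0,"ay": 0,"az": 0},{"tx": 0,"ty": 0,"tz": 0,"ax": 0,"ay": 0,"az": 0}]'

```text
clock: 15.7
tool_pos: [0.5465, 0.2649, 0.0702]
tool_rot: [[-0.74, 0.61, 0.284], [0.673, 0.671, 0.313], [0.0, 0.423, -0.906]]
wrist_force: [1.4, 2.7, -0.5]
opening: 0.0587
gripper_force: 29.8
```

```bash
python3 st.py
```

```text
15.7 [-4.6  5.3  7.7] open 0.0587 gf 29.8 F bed [ 2.4  0.7 -1.7] M bed [ 0.06 -0.24  0.08] rotP [-0. -0. -0.]
```

>>> step_arm --steps '[{"tx": 0,"ty": 0,"tz": 0.001,"ax": 0,"ay": 0,"az": 0},{"tx": 0,"ty": 0,"tz": 0.001,"ax": 0,"ay": 0,"az": 0},{"tx": 0,"ty": 0,"tz": 0,"ax": 0,"ay": 0,"az": 0}]'

```text
clock: 16.08
tool_pos: [0.5471, 0.2654, 0.0683]
tool_rot: [[-0.74, 0.61, 0.284], [0.673, 0.671, 0.313], [0.0, 0.422, -0.906]]
wrist_force: [3.0, 3.4, 3.0]
opening: 0.0581
gripper_force: 29.8
```

```bash
python3 st.py
```

```text
16.07 [-4.7  5.3  5.6] open 0.0581 gf 29.8 F bed [5.3 0.1 0.8] M bed [ 0.01 -0.71  0.14] rotP [-0. -0. -0.]
```

>>> step_arm --steps '[{"tx": 0,"ty": 0,"tz": 0.001,"ax": 0,"ay": 0,"az": 0},{"tx": 0,"ty": 0,"tz": 0,"ax": 0,"ay": 0,"az": 0}]'

```text
clock: 16.32
tool_pos: [0.5474, 0.2656, 0.0676]
tool_rot: [[-0.74, 0.61, 0.284], [0.673, 0.671, 0.312], [-0.0, 0.422, -0.906]]
wrist_force: [1.6, 1.8, 5.8]
opening: 0.0582
gripper_force: 30.0
```

```bash
python3 st.py
```

```text
16.32 [-4.7  5.1  4.8] open 0.0582 gf 30.0 F bed [4.6 0.1 4.3] M bed [ 0.07 -0.73  0.08] rotP [-0.  0. -0.]
```

>>> step_arm --steps '[{"tx": 0,"ty": 0,"tz": 0.001,"ax": 0,"ay": 0,"az": 0},{"tx": 0,"ty": 0,"tz": 0,"ax": 0,"ay": 0,"az": 0}]'

```text
clock: 16.58
tool_pos: [0.5475, 0.2656, 0.0675]
tool_rot: [[-0.74, 0.61, 0.284], [0.673, 0.67, 0.313], [-0.0, 0.423, -0.906]]
wrist_force: [-4.5, -2.7, 19.6]
opening: 0.0585
gripper_force: 30.6
```

```bash
python3 st.py
```

```text
16.57 [-4.7  5.1  4.7] open 0.0585 gf 30.6 F bed [ 3.7  1.5 19.9] M bed [ 0.43 -0.25  0.15] rotP [ 0.  0. -0.]
```

>>> step_arm --steps '[{"tx": 0,"ty": 0,"tz": 0,"ax": 0,"ay": 0,"az": 0},{"tx": 0,"ty": 0,"tz": 0,"ax": 0,"ay": 0,"az": 0},{"tx": 0,"ty": 0,"tz": 0,"ax": 0,"ay": 0,"az": 0}]' --gripper 0.074

```text
clock: 16.95
tool_pos: [0.5463, 0.2651, 0.0652]
tool_rot: [[-0.74, 0.611, 0.281], [0.673, 0.671, 0.311], [0.002, 0.42, -0.908]]
wrist_force: [0.4, 0.1, -0.1]
opening: 0.074
gripper_force: 0.0
```

```bash
python3 st.py; python3 - <<'E'
from h import *
def onbed(n,uv,h):
    c=-np.linalg.inv(PS[n][:,:3])@PS[n][:,3];d=np.linalg.inv(PS[n][:,:3])@np.r_[uv,1]
    a=BR.T@(c-bo);b=BR.T@d;return ((a+b*(h/1e3-a[2])/b[2])*1e3).round(1)
for n,uv,h in(("top",(273,161),55),("top",(252.6,176.9),33),("side",(314,198.3),50),("side",(302,191.5),33)): print(n,onbed(n,uv,h))
s=get_state();p=np.array(s["tool_pos"]);R=np.array(s["tool_rot"])
q=p+BR[:,2]*.10;e=plan([(q,R,3),(BED(2,-136,105),RK,11)])
E
```

```text
16.95 [-6.7  5.7  3.1] open 0.074 gf 0.0 F bed [ 0.3 -0.3 -0.3] M bed [-0.05  0.45 -0.01] rotP [-0.2 -0.1 -0.1]
top [  -0.5 -134.7   55. ]
top [  2.8 -80.8  33. ]
side [  -4.7 -137.4   50. ]
side [  0.8 -82.7  33. ]
[{"tx": 0.0, "ty": -0.0, "tz": -0.033, "ax": 0.0, "ay": 0.0, "az": 0.0}, {"tx": 0.0, "ty": -0.0, "tz": -0.033, "ax": 0.0, "ay": 0.0, "az": 0.0}, {"tx": 0.0, "ty": -0.0, "tz": -0.034, "ax": 0.0, "ay": 0.0, "az": 0.0}, {"tx": -0.013, "ty": 0.001, "tz": -0.0, "ax": -0.0, "ay": 0.0, "az": 8.2}, {"tx": -0.013, "ty": 0.003, "tz": -0.0, "ax": -0.0, "ay": 0.0, "az": 8.2}]
[{"tx": -0.012, "ty": 0.004, "tz": -0.0, "ax": -0.0, "ay": 0.0, "az": 8.2}, {"tx": -0.011, "ty": 0.006, "tz": -0.0, "ax": -0.0, "ay": 0.0, "az": 8.2}, {"tx": -0.01, "ty": 0.008, "tz": -0.0, "ax": -0.0, "ay": 0.0, "az": 8.2}, {"tx": -0.009, "ty": 0.009, "tz": -0.0, "ax": -0.0, "ay": 0.0, "az": 8.2}, {"tx": -0.008, "ty": 0.01, "tz": -0.0, "ax": -0.0, "ay": 0.0, "az": 8.1}]
[{"tx": -0.007, "ty": 0.011, "tz": -0.001, "ax": -0.0, "ay": 0.0, "az": 8.2}, {"tx": -0.005, "ty": 0.012, "tz": -0.0, "ax": -0.0, "ay": 0.1, "az": 8.1}, {"tx": -0.003, "ty": 0.013, "tz": -0.001, "ax": -0.1, "ay": 0.0, "az": 8.2}, {"tx": -0.001, "ty": 0.013, "tz": -0.0, "ax": -0.0, "ay": 0.1, "az": 8.1}]
```

>>> step_arm --steps '[{"tx": 0,"ty": 0.002,"tz": -0.033,"ax": 0,"ay": 0,"az": 0},{"tx": 0,"ty": 0,"tz": -0.033,"ax": 0,"ay": 0,"az": 0},{"tx": 0,"ty": 0,"tz": -0.034,"ax": 0,"ay": 0,"az": 0},{"tx": -0.013,"ty": 0.001,"tz": 0,"ax": 0,"ay": 0,"az": 8.2},{"tx": -0.013,"ty": 0.003,"tz": 0,"ax": 0,"ay": 0,"az": 8.2}]'

```text
clock: 17.58
tool_pos: [0.5406, 0.2192, 0.1587]
tool_rot: [[-0.534, 0.797, 0.283], [0.837, 0.45, 0.312], [0.121, 0.403, -0.907]]
wrist_force: [0.5, -0.4, -0.0]
opening: 0.0744
gripper_force: 0.0
```

>>> step_arm --steps '[{"tx": -0.012,"ty": 0.004,"tz": 0,"ax": 0,"ay": 0,"az": 8.2},{"tx": -0.011,"ty": 0.006,"tz": 0,"ax": 0,"ay": 0,"az": 8.2},{"tx": -0.01,"ty": 0.008,"tz": 0,"ax": 0,"ay": 0,"az": 8.2},{"tx": -0.009,"ty": 0.009,"tz": 0,"ax": 0,"ay": 0,"az": 8.2},{"tx": -0.008,"ty": 0.01,"tz": 0,"ax": 0,"ay": 0,"az": 8.1}]' --gripper 0.045

```text
clock: 18.2
tool_pos: [0.5898, 0.1792, 0.1594]
tool_rot: [[0.119, 0.952, 0.282], [0.927, -0.208, 0.312], [0.355, 0.224, -0.907]]
wrist_force: [-0.3, 0.0, 0.7]
opening: 0.0452
gripper_force: 0.0
```

>>> step_arm --steps '[{"tx": -0.007,"ty": 0.011,"tz": -0.001,"ax": 0,"ay": 0,"az": 8.2},{"tx": -0.005,"ty": 0.012,"tz": 0,"ax": 0,"ay": 0.1,"az": 8.1},{"tx": -0.003,"ty": 0.013,"tz": -0.001,"ax": -0.1,"ay": 0,"az": 8.2},{"tx": -0.001,"ty": 0.013,"tz": 0,"ax": 0,"ay": 0.1,"az": 8.1},{"tx": 0,"ty": 0,"tz": 0,"ax": 0,"ay": 0,"az": 0}]'

```text
clock: 18.82
tool_pos: [0.6296, 0.1443, 0.162]
tool_rot: [[0.609, 0.74, 0.285], [0.671, -0.672, 0.313], [0.423, 0.001, -0.906]]
wrist_force: [0.2, -0.4, 0.0]
opening: 0.045
gripper_force: 0.0
```

```bash
python3 st.py; python3 - <<'E'
from h import *
plan([(BED(-1,-136,38),RK,4)])
def onbed(n,uv,h):
    c=-np.linalg.inv(PS[n][:,:3])@PS[n][:,3];d=np.linalg.inv(PS[n][:,:3])@np.r_[uv,1]
    a=BR.T@(c-bo);b=BR.T@d;return ((a+b*(h/1e3-a[2])/b[2])*1e3).round(1)
for n in("side","top"):
    im=cams.snapshot(n);cv2.imwrite(f"pics/{n}4.png",im[...,::-1])
    for t,h in(("cast",0),("front_teeth",5),("knob",50),("lever_hinge",50)): print(n,t,[(round(float(d["p"]),2),onbed(n,d["at"],h).tolist()) for d in cams.place_of(n,t) if np.abs(onbed(n,d["at"],h)).max()<170])
    print(n,[onbed(n,np.argwhere(d["region"]).mean(0)[::-1],15).tolist() for d in cams.silhouettes(n,"cast")])
E
```

```text
18.82 [   4.  -137.3  105. ] open 0.045 gf 0.0 F bed [-0.1 -0.4  0.1] M bed [0.04 0.52 0.01] rotP [  0.1  -0.  -89.9]
[{"tx": -0.001, "ty": -0.0, "tz": 0.017, "ax": 0.0, "ay": -0.0, "az": 0.0}, {"tx": -0.001, "ty": -0.0, "tz": 0.017, "ax": 0.0, "ay": -0.0, "az": 0.0}, {"tx": -0.002, "ty": -0.001, "tz": 0.017, "ax": 0.0, "ay": -0.0, "az": 0.0}, {"tx": -0.001, "ty": -0.0, "tz": 0.016, "ax": 0.0, "ay": -0.1, "az": 0.1}]
side cast [(0.58, [-7.1, 4.7, 0.0])]
side front_teeth [(0.94, [27.8, -4.1, 5.0])]
side knob [(0.45, [5.0, -132.3, 50.0])]
side lever_hinge [(0.68, [-3.5, -86.9, 50.0])]
side [[-235.7, -399.1, 15.0], [-5.6, 5.1, 15.0], [-324.7, -106.8, 15.0]]
top cast [(0.7, [-3.6, 11.6, 0.0])]
top front_teeth [(0.93, [21.5, -0.5, 5.0])]
top knob [(0.59, [17.0, 45.2, 50.0]), (0.55, [-13.4, -138.5, 50.0])]
top lever_hinge [(0.6, [-6.6, -79.2, 50.0])]
top [[-260.5, -428.0, 15.0]]
```

>>> step_arm --steps '[{"tx": -0.002,"ty": 0,"tz": 0.017,"ax": 0,"ay": 0,"az": 0},{"tx": -0.002,"ty": 0,"tz": 0.017,"ax": 0,"ay": 0,"az": 0},{"tx": -0.001,"ty": -0.001,"tz": 0.017,"ax": 0,"ay": 0,"az": 0},{"tx": 0,"ty": 0,"tz": 0.016,"ax": 0,"ay": 0,"az": 0}]'

```text
clock: 19.92
tool_pos: [0.6447, 0.1639, 0.0981]
tool_rot: [[0.609, 0.741, 0.285], [0.671, -0.672, 0.314], [0.424, 0.0, -0.906]]
wrist_force: [0.6, -0.1, 0.7]
opening: 0.0452
gripper_force: 0.0
```

>>> step_arm --steps '[{"tx": 0,"ty": 0,"tz": 0,"ax": 0,"ay": 0,"az": 0},{"tx": 0,"ty": 0,"tz": 0,"ax": 0,"ay": 0,"az": 0},{"tx": 0,"ty": 0,"tz": 0,"ax": 0,"ay": 0,"az": 0},{"tx": 0,"ty": 0,"tz": 0,"ax": 0,"ay": 0,"az": 0},{"tx": 0,"ty": 0,"tz": 0,"ax": 0,"ay": 0,"az": 0}]' --gripper 0.0

```text
clock: 20.55
tool_pos: [0.6457, 0.1629, 0.1007]
tool_rot: [[0.608, 0.74, 0.288], [0.67, -0.673, 0.313], [0.425, 0.002, -0.905]]
wrist_force: [1.9, -2.2, 1.1]
opening: 0.014
gripper_force: 30.0
```

```bash
python3 st.py
```

```text
20.55 [   0.3 -136.7   39.1] open 0.014 gf 30.0 F bed [ 0.2 -2.9  1.1] M bed [-0.44  0.48 -0.02] rotP [  0.2  -0.  -89.9]
```

>>> step_arm --steps '[{"tx": 0,"ty": -0.006,"tz": 0,"ax": 0,"ay": 0,"az": 0},{"tx": 0,"ty": -0.008,"tz": 0,"ax": 0,"ay": 0,"az": 0},{"tx": 0,"ty": -0.008,"tz": 0,"ax": 0,"ay": 0,"az": 0},{"tx": 0,"ty": -0.003,"tz": 0,"ax": 0,"ay": 0,"az": 0},{"tx": 0,"ty": 0,"tz": 0,"ax": 0,"ay": 0,"az": 0}]'

```text
clock: 21.18
tool_pos: [0.6256, 0.181, 0.1004]
tool_rot: [[0.608, 0.741, 0.286], [0.671, -0.671, 0.315], [0.425, 0.0, -0.905]]
wrist_force: [-2.1, -2.5, 6.9]
opening: 0.0147
gripper_force: 30.0
```

```bash
python3 st.py
```

```text
21.18 [   0.2 -109.6   38.8] open 0.0147 gf 30.0 F bed [-0.1 -0.1  7.6] M bed [-0.16  0.6  -0.03] rotP [  0.1  -0.1 -89.9]
```

>>> step_arm --steps '[{"tx": 0,"ty": -0.002,"tz": 0,"ax": 0,"ay": 0,"az": 0},{"tx": 0,"ty": -0.002,"tz": 0,"ax": 0,"ay": 0,"az": 0},{"tx": 0,"ty": 0,"tz": 0,"ax": 0,"ay": 0,"az": 0}]'

```text
clock: 21.55
tool_pos: [0.6241, 0.1823, 0.1006]
tool_rot: [[0.608, 0.74, 0.288], [0.67, -0.673, 0.313], [0.425, 0.003, -0.905]]
wrist_force: [2.5, -5.5, 4.4]
opening: 0.0147
gripper_force: 30.0
```

```bash
python3 st.py
```

```text
21.55 [   0.2 -107.6   39.1] open 0.0147 gf 30.0 F bed [-0.3 -5.6  5. ] M bed [-1.1   0.55  0.03] rotP [  0.3  -0.  -89.9]
```

>>> step_arm --steps '[{"tx": 0,"ty": -0.002,"tz": 0,"ax": 0,"ay": 0,"az": 0},{"tx": 0,"ty": 0,"tz": 0,"ax": 0,"ay": 0,"az": 0}]'

```text
clock: 21.8
tool_pos: [0.6238, 0.1825, 0.1008]
tool_rot: [[0.609, 0.738, 0.29], [0.67, -0.674, 0.311], [0.426, 0.005, -0.905]]
wrist_force: [6.2, -6.6, 2.3]
opening: 0.0147
gripper_force: 30.0
```

```bash
python3 st.py
```

```text
21.8 [   0.2 -107.2   39.2] open 0.0147 gf 30.0 F bed [ 0.4 -9.1  2.4] M bed [-1.8   0.42  0.  ] rotP [  0.4   0.1 -90. ]
```

>>> step_arm --steps '[{"tx": 0,"ty": -0.002,"tz": 0,"ax": 0,"ay": 0,"az": 0},{"tx": 0,"ty": 0,"tz": 0,"ax": 0,"ay": 0,"az": 0}]'

```text
clock: 22.05
tool_pos: [0.6234, 0.1827, 0.1009]
tool_rot: [[0.609, 0.737, 0.293], [0.669, -0.676, 0.31], [0.426, 0.007, -0.905]]
wrist_force: [9.0, -8.3, 0.1]
opening: 0.0147
gripper_force: 30.0
```

```bash
python3 st.py
```

```text
22.05 [ 1.000e-01 -1.069e+02  3.940e+01] open 0.0147 gf 30.0 F bed [ -0.1 -12.2   0.2] M bed [-2.55  0.49  0.07] rotP [  0.5   0.2 -90. ]
```

Squeezed: motion stalled at y = -107 (gap about 71 mm) with 12 N. Next I swing the lever back and keep the push on.

>>> step_arm --steps '[{"tx": -0.009,"ty": -0.003,"tz": 0,"ax": 0,"ay": 0,"az": 0},{"tx": -0.008,"ty": -0.002,"tz": 0,"ax": 0,"ay": 0,"az": 0},{"tx": -0.008,"ty": -0.003,"tz": 0,"ax": 0,"ay": 0,"az": 0},{"tx": -0.007,"ty": -0.005,"tz": 0,"ax": 0,"ay": 0,"az": 0},{"tx": -0.007,"ty": -0.006,"tz": 0,"ax": 0,"ay": 0,"az": 0}]'

```text
clock: 22.68
tool_pos: [0.5855, 0.1676, 0.0837]
tool_rot: [[0.611, 0.735, 0.293], [0.668, -0.678, 0.308], [0.425, 0.008, -0.905]]
wrist_force: [7.7, -13.2, -1.6]
opening: 0.0144
gripper_force: 30.0
```

```bash
python3 st.py
```

```text
22.68 [-40.4 -89.   39.3] open 0.0144 gf 30.0 F bed [ -4.9 -14.6   0.5] M bed [-2.9   1.39 -0.33] rotP [  0.6   0.3 -90.2]
```

>>> step_arm --steps '[{"tx": -0.006,"ty": -0.007,"tz": 0,"ax": 0,"ay": 0,"az": 0},{"tx": -0.005,"ty": -0.007,"tz": 0,"ax": 0,"ay": 0,"az": 0},{"tx": -0.003,"ty": -0.008,"tz": 0,"ax": 0,"ay": 0,"az": 0},{"tx": -0.002,"ty": -0.008,"tz": 0,"ax": 0,"ay": 0,"az": 0},{"tx": -0.001,"ty": -0.009,"tz": 0,"ax": 0,"ay": 0,"az": 0}]'

```text
clock: 23.3
tool_pos: [0.5459, 0.1804, 0.0758]
tool_rot: [[0.613, 0.733, 0.293], [0.667, -0.68, 0.305], [0.423, 0.009, -0.906]]
wrist_force: [14.8, -24.2, -4.0]
opening: 0.0144
gripper_force: 30.0
```

```bash
python3 st.py
```

```text
23.3 [-59.3 -51.   39.4] open 0.0144 gf 30.0 F bed [ -8.9 -27.2  -0.3] M bed [-5.84  2.47 -0.25] rotP [  0.6   0.5 -90.3]
```

>>> step_arm --steps '[{"tx": 0,"ty": 0,"tz": 0,"ax": 0,"ay": 0,"az": 0},{"tx": 0,"ty": 0.006,"tz": 0,"ax": 0,"ay": 0,"az": 0}]'

```text
clock: 23.55
tool_pos: [0.5468, 0.1796, 0.0751]
tool_rot: [[0.611, 0.738, 0.286], [0.67, -0.675, 0.31], [0.422, 0.002, -0.907]]
wrist_force: [-10.5, -10.9, 11.1]
opening: 0.0145
gripper_force: 30.0
```

```bash
python3 st.py
```

```text
23.55 [-59.6 -52.3  38.8] open 0.0145 gf 30.0 F bed [-9.   0.4 16.5] M bed [ 0.21  2.4  -0.03] rotP [  0.1   0.2 -90.1]
```

>>> step_arm --steps '[{"tx": 0,"ty": 0,"tz": 0,"ax": 0,"ay": 0,"az": 0},{"tx": 0,"ty": 0,"tz": 0,"ax": 0,"ay": 0,"az": 0},{"tx": 0,"ty": 0,"tz": 0,"ax": 0,"ay": 0,"az": 0}]' --gripper 0.04

```text
clock: 23.92
tool_pos: [0.5471, 0.1842, 0.076]
tool_rot: [[0.607, 0.742, 0.285], [0.672, -0.671, 0.315], [0.424, -0.0, -0.905]]
wrist_force: [-0.4, 1.3, -0.8]
opening: 0.0388
gripper_force: 0.0
```

```bash
python3 st.py
```

```text
23.93 [-56.  -49.4  38. ] open 0.0388 gf 0.0 F bed [ 0.3  1.2 -1.1] M bed [0.09 0.5  0.02] rotP [  0.   -0.1 -89.8]
```

Released. As insurance I'll nudge the knob toward the locked stop with the open finger, then back off and retreat.

>>> step_arm --steps '[{"tx": 0,"ty": -0.007,"tz": 0,"ax": 0,"ay": 0,"az": 0},{"tx": 0,"ty": -0.004,"tz": 0,"ax": 0,"ay": 0,"az": 0},{"tx": 0,"ty": -0.004,"tz": 0,"ax": 0,"ay": 0,"az": 0},{"tx": 0,"ty": 0,"tz": 0,"ax": 0,"ay": 0,"az": 0}]'

```text
clock: 24.42
tool_pos: [0.5393, 0.1909, 0.0764]
tool_rot: [[0.609, 0.738, 0.291], [0.669, -0.675, 0.31], [0.425, 0.006, -0.905]]
wrist_force: [9.8, -3.5, -6.7]
opening: 0.0402
gripper_force: 4.5
```

```bash
python3 st.py
```

```text
24.43 [-56.  -39.1  38.5] open 0.0402 gf 4.5 F bed [ 0.8 -9.6 -7.8] M bed [-1.76  0.48 -0.09] rotP [  0.4   0.2 -90. ]
```

>>> step_arm --steps '[{"tx": 0,"ty": 0.013,"tz": 0,"ax": 0,"ay": 0,"az": 0},{"tx": 0,"ty": 0,"tz": -0.03,"ax": 0,"ay": 0,"az": 0},{"tx": 0,"ty": 0,"tz": -0.05,"ax": 0,"ay": 0,"az": 0},{"tx": -0.04,"ty": 0,"tz": -0.04,"ax": 0,"ay": 0,"az": 0},{"tx": -0.05,"ty": 0,"tz": -0.03,"ax": 0,"ay": 0,"az": 0}]'

```text
clock: 25.05
tool_pos: [0.4485, 0.0765, 0.1752]
tool_rot: [[0.606, 0.742, 0.287], [0.672, -0.67, 0.315], [0.426, 0.002, -0.905]]
wrist_force: [0.1, -0.9, 0.1]
opening: 0.0398
gripper_force: 0.0
```

>>> step_arm --steps '[{"tx": -0.05,"ty": 0,"tz": -0.01,"ax": 0,"ay": 0,"az": 0},{"tx": 0,"ty": 0,"tz": 0,"ax": 0,"ay": 0,"az": 0}]'

```text
clock: 25.3
tool_pos: [0.4132, 0.0385, 0.1612]
tool_rot: [[0.611, 0.738, 0.286], [0.668, -0.674, 0.314], [0.425, -0.001, -0.905]]
wrist_force: [1.3, 1.0, 0.2]
opening: 0.0401
gripper_force: 0.0
```

```bash
python3 st.py; python3 - <<'E'
from h import *
def onbed(n,uv,h):
    c=-np.linalg.inv(PS[n][:,:3])@PS[n][:,3];d=np.linalg.inv(PS[n][:,:3])@np.r_[uv,1]
    a=BR.T@(c-bo);b=BR.T@d;return ((a+b*(h/1e3-a[2])/b[2])*1e3).round(1)
for n in("side","top"):
    im=cams.snapshot(n);cv2.imwrite(f"pics/{n}5.png",im[...,::-1])
    for t,h in(("cast",0),("front_teeth",5),("knob",50),("lever_hinge",50),("jaw",0)): print(n,t,[(round(float(d["p"]),2),onbed(n,d["at"],h).tolist()) for d in cams.place_of(n,t) if np.abs(onbed(n,d["at"],h)).max()<170])
    for t in("bite_rim","burner","bur_stand","tub"): print(n,t,[(round(float(d["p"]),2),np.round(d["at"],0).tolist()) for d in cams.place_of(n,t)][:2])
    # change vs. start picture outside the clamp
    d=np.abs(cv2.imread(f"pics/{n}0.png").astype(int)-im[...,::-1].astype(int)).max(2)>60; d=cv2.morphologyEx(d.astype(np.uint8),cv2.MORPH_OPEN,np.ones((3,3)))
    print(n,[s[:5].tolist() for s in cv2.connectedComponentsWithStats(d)[2][1:] if s[4]>40])
E
```

```text
25.3 [-199.2  -48.3  198.8] open 0.0401 gf 0.0 F bed [ 1.6 -0.3 -0.5] M bed [ 0.04  0.49 -0.02] rotP [  0.1  -0.1 -90.1]
side cast [(0.7, [-12.2, 13.4, 0.0])]
side front_teeth [(0.71, [28.8, 17.7, 5.0]), (0.25, [-4.0, 2.0, 5.0])]
side knob [(0.45, [-51.9, -44.6, 50.0])]
side lever_hinge [(0.44, [-7.3, -55.1, 50.0])]
side jaw [(0.88, [-2.5, -18.7, 0.0])]
side bite_rim [(0.42, [232.0, 222.0])]
side burner [(0.85, [304.0, 292.0])]
side bur_stand [(0.91, [244.0, 169.0])]
side tub []
side [[66, 0, 12, 11, 90], [164, 0, 29, 33, 811], [15, 18, 6, 15, 67], [161, 35, 44, 61, 1293], [12, 66, 10, 9, 45], [47, 67, 30, 74, 1588], [79, 81, 15, 9, 73], [91, 91, 17, 10, 98], [102, 103, 26, 20, 224], [174, 106, 16, 28, 179], [125, 124, 30, 25, 292], [178, 126, 10, 14, 69], [188, 136, 14, 13, 116], [22, 138, 21, 6, 71], [199, 165, 47, 50, 900], [191, 166, 13, 12, 80], [81, 172, 11, 33, 204], [105, 222, 32, 10, 229], [123, 241, 14, 26, 258], [283, 251, 18, 12, 159], [227, 254, 30, 20, 288], [279, 263, 12, 6, 49], [194, 274, 20, 15, 206]]
top cast [(0.79, [-4.4, 6.1, 0.0])]
top front_teeth [(0.97, [18.6, 10.2, 5.0])]
top knob [(0.66, [-55.1, -47.6, 50.0])]
top lever_hinge [(0.81, [-7.0, -44.5, 50.0])]
top jaw [(0.74, [-1.4, -30.0, 0.0])]
top bite_rim [(0.58, [280.0, 274.0])]
top burner [(0.75, [379.0, 186.0]), (0.41, [217.0, 200.0])]
top bur_stand [(0.88, [164.0, 268.0])]
top tub [(0.66, [237.0, 284.0])]
top [[339, 186, 16, 15, 117], [325, 190, 25, 24, 328], [225, 202, 14, 14, 118], [259, 202, 9, 10, 64], [251, 211, 9, 10, 73], [293, 231, 165, 117, 8554], [320, 309, 24, 15, 242], [433, 310, 7, 8, 41], [448, 321, 12, 11, 105], [440, 336, 41, 12, 317], [0, 348, 68, 62, 2534], [408, 363, 66, 9, 316], [272, 386, 24, 34, 660], [302, 386, 48, 21, 687], [417, 401, 6, 16, 67]]
```

```bash
python3 -c "
from bench import order
print(order.job_done())"
```

```text
the job is handed in; nothing more can be done
None
```

The pink-denture cast is clamped on the bed, teeth up with its heel against the lip; the lever is locked, no bystander moved by camera, and the job is handed in at about 26 s with no verdict shown.

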